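# Weigh a compressor end cover on the spring hand scale

### The arm

A 6-joint arm with a two-finger parallel gripper is mounted at the origin on the work surface. World frame = base frame: x ahead of the robot, y to its left, z up, the work surface at z = 0. Lengths are in m, angles in rad, forces in N, time in s.
With the tool pointing down it reaches from about 0.375 to 0.9 m from the base axis. Payload 3.1 kg.
Tool frame: the origin (TCP) lies midway between the tips of the shut fingers; the grasp point (between the pads) lies 19 mm behind it (manip.hold_point_z is the distance from the TCP to the grasp point, in m); x points along the fingers, y is the direction in which the jaws open and shut, and the axes are right-handed (so a half turn about x gives the same grasp; the last joint's range is limited). The gripper opens to 85 mm and grips with 20 to 120 N. Pads are 22 mm wide; open, the fingers measure 114 mm over their backs; the gripper's body (76 mm by 85 mm) begins 54 mm behind the grasp point. The pads swing forward as they close: fully open they stand 13 mm farther back than shut.
Start: joints at [0.963, 0.527, 1.433, -0, 1.181, -0.178], TCP at [0.26, 0.568, 0.231] pointing down, gripper open.
Joint ranges: [-3.08, 3.08], [-0.75, 2.2], [0.22, 2.44], [-1.43, 4.57], [0, 2.65], [-2.85, 2.85]. Speed limits (rad/s): [2.79, 2.79, 3.14, 3.14, 3.14, 3.14].

### API

Orientations are given as a unit quaternion [x, y, z, w].
In Python, from station import manip, snapshot gives the robot as it stands.
- The arm moves only by the tool play_rows, never from a script. Its argument "series" is a list of rows, each a list of 4 numbers: the shift along the tool's x, y, z in m, then the turn about the tool's x in degrees. In form: [[tx, ty, tz, spin], ...]. A call has 1 to 20 rows; each row is the pose to reach, as a shift and turn from the pose measured when the call began, along the tool's axes at that moment; what a row does not reach only later rows make up. A row lasts 1/10 s, in which the tool goes at most 50 mm and 8.59 degrees, less where a joint would pass 70% of its speed; a pose out of reach is approached as far as the arm can. A call with a gripper value outside its range is refused whole. "claw" is the opening in per cent of the stroke, from 0 (shut) to 100 (fully open), set as the call begins (left out, the last holds). The fingers move at their own pace and stop on an object; "force" is the grip in N (left out, the last holds). Time passes only in rows, so rows that repeat a pose let the fingers close. It gives the time, the measured TCP pose, the force and the opening at its end, in the units of the state.
- manip.sense(): the state, without advancing time (a new reading comes with each control period).
- snapshot(name): name is "scene" or "side" or "wrist"; returns a dict with "image" (480x640x3 uint8, blue, green, red), "depth" (480x640 float32, m along the optical axis (not along the pixel's ray), 0 where there is no reading), "fov_y" (degrees; the focal length in pixels is half the picture's height over the tangent of half this angle, whatever the lens; pixels are square), "cx", "cy" (the principal point, pixels), "R" (3x3) and "t" (3): a world point X has camera coordinates R X + t. Camera axes: x right, y down, z forward; pixel columns grow to the right and rows downward; lengths in m; the calibration is good to about 2 mm. A picture is of the moment at which its call begins.
- manip.sign_off(): hands the job in, once; it reports no verdict.
The state is a dict: "t": time; "q": joint angles; "qd": joint speeds; "tau": joint torques, N m; "tcp_pos": TCP position; "tool_rot": TCP orientation; "force": force on the tool from outside, world axes, zero at the start; "ft_torque": the same for the moment, N m; "finger_gap": opening from 0.0 (shut) to 1.0 (fully open).
Only numpy, scipy, OpenCV 4.12 (cv2) and the standard library are available. Lean on these libraries where they do the work, as an engineer would, in place of code of your own. Each camera call takes 0.05 s, during which the arm holds its last target.

### The job

Take the spring hand scale out of its fork stand, catch the lifting bail of the aluminium end cover with its hook and lift gently until the cover hangs just clear of the bench, about a centimetre and never more than three, and hold it hanging there for two to three seconds. Then lower it gently to stand where it stood, unhook, and put the scale back in its fork stand. Touch the cover only with the hook, do not push or pull hard on it, and leave the other things on the bench alone.

Things in the scene. Friction and masses are not known exactly. Their poses are not given: they have to be found in the camera images.
- scale_grip (a point): Centre of the black grip block of the loose spring hand scale (0.28 kg), which hangs upright in the fork stand. The block is 30 mm (x) by 26 mm (y) by 45 mm high; grasp it across y. This point is 22 mm above the top of the collar below it and 23 mm below the block's top. Axes: z up along the scale, +x the way the hook's mouth faces.
- scale: The spring hand scale; origin at the centre of its collar's underside, 28 mm below scale_grip. Black collar 36 mm (x) by 50 mm (y) by 6 mm; under it a grey body 26 by 26 mm goes down 45 mm; from its foot comes a sprung steel rod with the hook.
- hook_seat (a point): On the sprung hook: where the centre of the 8 mm bail bar lies when down in the hook's bowl; on the scale's axis, 118 mm below scale_grip when unloaded. Hook of 6 mm round steel in the scale's xz plane, from 18 mm to +x (tip) to 16 mm to -x (back); lowest edge 10 mm below this point, top of tip 13 mm above it. The bail enters over the tip, from +x, with its bar 18 to 34 mm above this point.
- plunger (a joint): How far the hook is drawn down out of the scale, 0 to 0.085 m (hard stop). The load pulls it at 90 N/m after a preload of about 0.1 N. Unloaded it is fully in at 0, and rigid against a push from below.
- cover: Round aluminium compressor end cover standing on the bench, the load: flange 110 mm across and 14 mm thick, body 84 mm across up to 36 mm, hub 40 mm across up to 42 mm, steel bail over it. Origin at the centre of its underside, z up. Its weight is not known: 0.2 to 0.7 kg, so the spring stretches some 20 to 76 mm before it leaves the bench.
- bail_top (a point): Middle of the bail's bar (bar centre), 95 mm above the cover's underside, over its centre. The bail is a fixed arch of 8 mm round steel in the cover's yz plane, its legs 68 mm apart along y, dropping to 88 mm height 20 mm either side; 49 mm of free height between hub and bar. The cover's x axis is the way through the bail.
- stand: Fixed grey and steel fork stand: base plate 130 by 110 mm, 10 mm thick, one post behind (+x) and two level prongs. Origin on the bench under the middle of the slot, which is open towards -x. The scale leaves and enters by that open end along x, its collar above the prongs and its hook below them, its x axis along the stand's x.
- stand_fork (a point): Middle of the slot at the height of the prongs' top (125 mm above the bench), where the underside of the scale's collar rests. Slot 36 mm wide (y); prongs 10 mm thick, 14 mm wide, running along x from 28 mm in front (-x) of this point to a cross-piece 38 mm behind it. No part of the stand is higher than the prongs.
- bearing_mid (a point): Bystander: steel bearing ring, 62 mm across, 18 mm high, lying flat; point at its middle.
- wrench_grip (a point): Bystander: steel wrench lying flat; point on its handle.
- jar_mid (a point): Bystander: white plastic grease jar with black lid, 56 mm across, 70 mm high; point half-way up.

How it is judged:
By the outcome, as a careful person would: the job done as asked, in the order asked, and still so for the second after the job is handed in, with the robot touching nothing.
It also fails if it takes over 72 s, if anything falls off the work surface, if the arm or the gripper's body presses on something with over 40 N, if the wrist force passes 120 N, or if a joint passes its speed limit or range.

## Working session

There is one attempt and no reset: what is moved stays moved. The work goes in short steps, Python scripts to look and compute and a tool call to move; the robot and the scene stay as the last step left them, time stands still between calls to the robot, and variables do not carry over. Pictures are saved under pics/ and viewed, and the job is handed in when it is done.

Besides the shell and the picture viewer there is one more tool, called after ">>>" as name(argument=value, ...), one argument or row to a line, values as JSON. play_rows: Moves the arm, as the interface text tells. Its arguments: {"type":"object","properties":{"series":{"type":"array","items":{"type":"array","items":{"type":"number"}}},"claw":{"type":"number"},"force":{"type":"number"}},"required":["series"]}

```bash
ls; mkdir -p pics
python3 - <<'E'
from station import manip, snapshot
import cv2,pickle
print(manip.sense(), manip.hold_point_z)
for n in ("scene","side","wrist"):
    s=snapshot(n); cv2.imwrite(f"pics/{n}0.png",s["image"]); pickle.dump(s,open(f"{n}0.pkl","wb"))
    print(n,s["fov_y"],s["cx"],s["cy"],s["R"],s["t"])
E
```

```text
pics
{'t': 0.0, 'q': array([ 9.62486938e-01,  5.28466179e-01,  1.43389633e+00,  3.78662048e-05,
        1.18141429e+00, -1.78498683e-01]), 'qd': array([ 2.97322190e-04, -2.52929113e-05, -8.79896873e-04, -2.30472713e-03,
        6.28926134e-04, -1.10297011e-03]), 'tau': array([ 6.52215258e-04, -4.42359424e+01, -1.78031319e+01, -5.73974285e-05,
        8.46184907e-03, -1.30498339e-05]), 'tcp_pos': array([0.25998422, 0.56757349, 0.23033552]), 'tool_rot': array([ 0.15009044,  0.69114686, -0.15150739,  0.69053196]), 'force': array([ 0.08751144, -0.01393962,  0.0696421 ]), 'ft_torque': array([ 0.0297655 , -0.00455391, -0.08542511]), 'finger_gap': 0.9995487799630143} 0.0187
scene 55.79263923512107 320.0603972712899 244.07624021062676 [[-0.87603658  0.48209916 -0.01184521]
 [ 0.30123788  0.52787702 -0.79410427]
 [-0.37658419 -0.69923261 -0.60766611]] [ 0.52388799 -0.0999116   0.97560351]
side 55.44662381712749 317.23732326990256 232.69199836726065 [[ 0.98203526 -0.18842742 -0.01009207]
 [-0.10279787 -0.48937389 -0.86599411]
 [ 0.15823824  0.85147419 -0.49995236]] [-0.57058137  0.15786357  0.70640105]
wrist 65.04518828895448 313.7356543689914 234.14399464825235 [[ 0.41748402  0.90868097 -0.00244894]
 [ 0.87603843 -0.40176792  0.26671933]
 [ 0.24137887 -0.11349642 -0.96377114]] [-0.62323093 -0.03390081  0.37984712]
```

View pics/scene0.png

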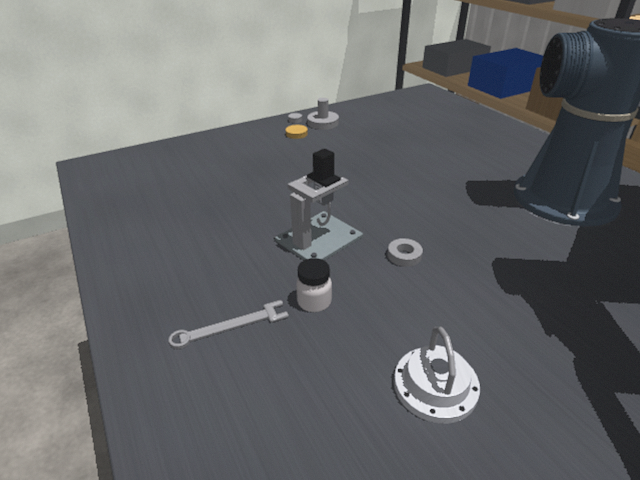

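View pics/side0.png

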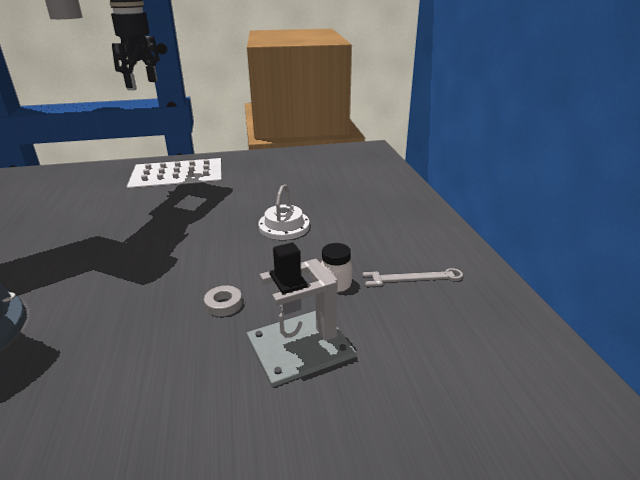

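View pics/wrist0.png

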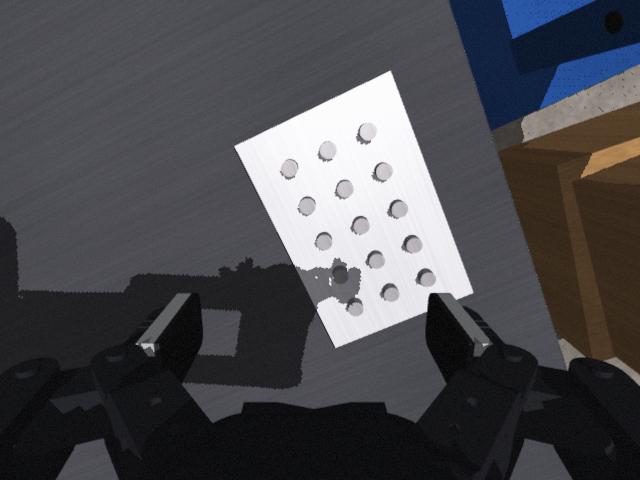

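The scene view shows the scale in its stand near (322,170), the cover at (437,385), and the jar, ring and wrench between them. The side view shows the scale at (287,265), the cover at (284,220) and the hook at (290,325). Next I'll enlarge these areas.

```bash
cat > h.py <<'E'
import numpy as np,cv2,pickle
def f(s): return s["image"].shape[0]/2/np.tan(np.radians(s["fov_y"])/2)
def bp(s,u,v,d=None):
    d=s["depth"][int(round(v)),int(round(u))] if d is None else d
    c=np.array([(u-s["cx"])/f(s)*d,(v-s["cy"])/f(s)*d,d]); return s["R"].T@(c-s["t"])
def onz(s,u,v,z):
    r=s["R"].T@np.array([(u-s["cx"])/f(s),(v-s["cy"])/f(s),1]); o=-s["R"].T@s["t"]
    return o+r*(z-o[2])/r[2]
def pr(s,X):
    c=s["R"]@np.asarray(X)+s["t"]; return np.array([s["cx"]+f(s)*c[0]/c[2],s["cy"]+f(s)*c[1]/c[2]])
def cloud(s):
    v,u=np.mgrid[:480,:640]; d=s["depth"]
    c=np.stack([(u-s["cx"])/f(s)*d,(v-s["cy"])/f(s)*d,d],-1); return (c-s["t"])@s["R"]
def crop(s,u0,v0,w,hh,k,name):
    cv2.imwrite("pics/"+name,cv2.resize(s["image"][v0:v0+hh,u0:u0+w],None,fx=k,fy=k,interpolation=cv2.INTER_CUBIC))
def ld(n): return pickle.load(open(n+".pkl","rb"))
E
python3 - <<'E'
from h import *
a=ld("scene0");b=ld("side0")
crop(a,250,130,130,140,4,"c1.png");crop(a,370,310,130,120,5,"c2.png")
crop(b,230,220,140,170,3,"c3.png");crop(b,240,170,90,80,6,"c4.png")
for s in (a,b):
    P=cloud(s);
    for nm,m in (("gripTop",(P[...,2]>.16)&(P[...,2]<.19)),("fork",(P[...,2]>.122)&(P[...,2]<.128)),("cover>36",(P[...,2]>.03)&(P[...,2]<.1))):
        m=m&(s["depth"]>0)&(P[...,0]>.3)&(P[...,0]<.95)&(abs(P[...,1])<.4)
        n,l,st,ce=cv2.connectedComponentsWithStats(m.astype(np.uint8))
        for i in range(1,n):
            if st[i,4]>25:
                Q=P[l==i]; print(nm,st[i],ce[i].round(),Q.mean(0).round(3),Q.min(0).round(3),Q.max(0).round(3))
E
```

```text
gripTop [313 149  22  17 282] [323. 157.] [ 0.518 -0.129  0.17 ] [ 0.499 -0.149  0.16 ] [ 0.532 -0.118  0.177]
fork [288 176  61  23 523] [314. 187.] [ 0.541 -0.12   0.124] [ 0.479 -0.161  0.122] [ 0.577 -0.089  0.128]
cover>36 [317 193  17  33 210] [326. 207.] [ 0.514 -0.128  0.069] [ 0.501 -0.139  0.03 ] [ 0.533 -0.118  0.099]
cover>36 [291 202  21  40 637] [301. 222.] [ 0.573 -0.112  0.066] [ 0.555 -0.134  0.03 ] [ 0.584 -0.102  0.1  ]
cover>36 [ 297  259   35   41 1205] [314. 279.] [0.62  0.022 0.057] [ 0.588 -0.013  0.03 ] [0.643 0.041 0.072]
cover>36 [ 407  327   65   73 2942] [439. 369.] [0.557 0.238 0.045] [0.511 0.194 0.03 ] [0.592 0.274 0.099]
gripTop [273 242  28  24 503] [287. 254.] [ 0.516 -0.143  0.171] [ 0.499 -0.153  0.16 ] [ 0.533 -0.123  0.178]
fork [273 258  64  43 836] [309. 280.] [ 0.545 -0.141  0.125] [ 0.493 -0.175  0.122] [ 0.578 -0.091  0.128]
fork [260 271  14   9  75] [266. 276.] [ 0.488 -0.119  0.125] [ 0.481 -0.132  0.122] [ 0.497 -0.109  0.127]
cover>36 [265 185  38  40 750] [283. 210.] [0.552 0.223 0.046] [0.513 0.19  0.03 ] [0.592 0.275 0.099]
cover>36 [321 243  31  35 860] [337. 259.] [ 0.615 -0.001  0.059] [ 0.591 -0.02   0.03 ] [0.643 0.036 0.072]
cover>36 [316 288  22  43 758] [327. 308.] [ 0.57  -0.132  0.064] [ 0.558 -0.141  0.03 ] [ 0.585 -0.11   0.1  ]
cover>36 [279 299  24  38 403] [290. 315.] [ 0.515 -0.144  0.071] [ 0.501 -0.153  0.03 ] [ 0.534 -0.131  0.1  ]
```

View pics/c1.png

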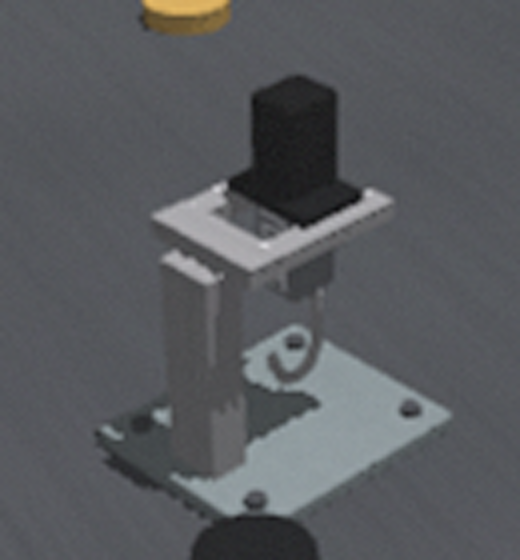

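View pics/c2.png

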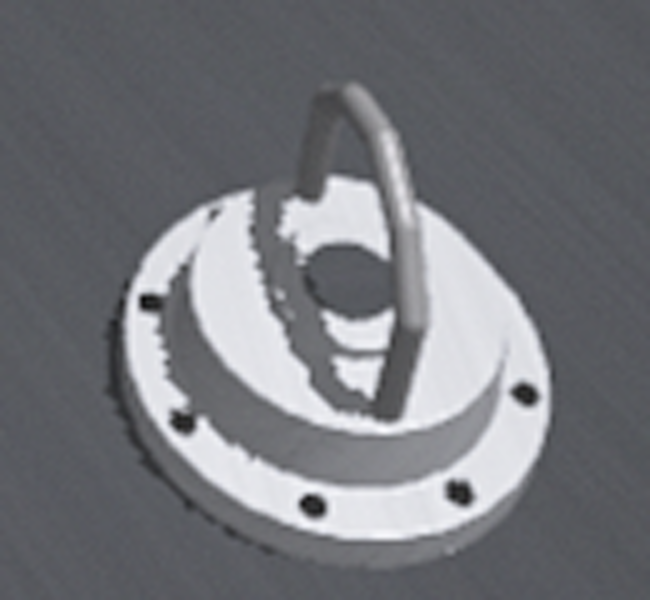

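View pics/c3.png

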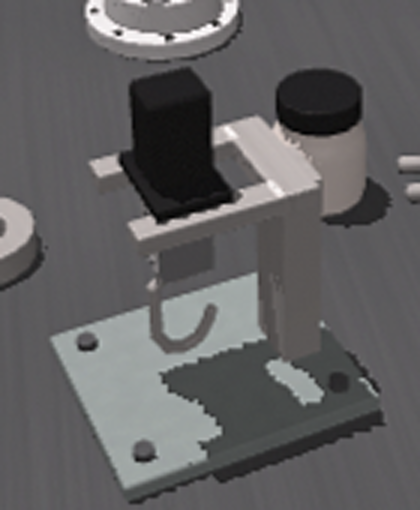

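View pics/c4.png

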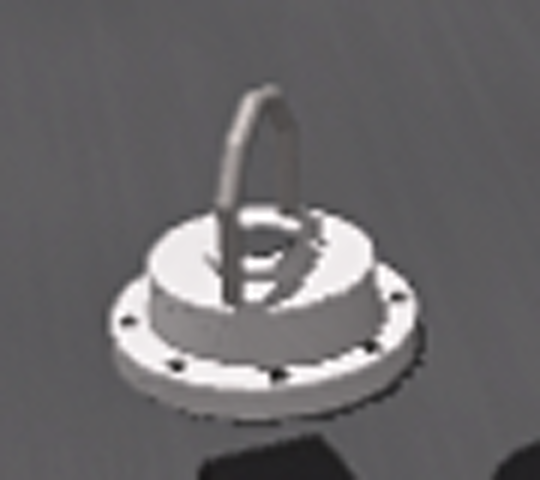

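Run:
```python
from h import *
a=ld("scene0");b=ld("side0")
def sel(s,z0,z1,c,r):
    P=cloud(s);m=(P[...,2]>z0)&(P[...,2]<z1)&(s["depth"]>0)&(np.hypot(P[...,0]-c[0],P[...,1]-c[1])<r);return P[m]
for nm,s in (("scene",a),("side",b)):
    B=sel(s,.048,.097,(.553,.232),.06)
    xy=B[:,:2]-B[:,:2].mean(0);w,v=np.linalg.eigh(xy.T@xy);
    T=sel(s,.090,.103,(.553,.232),.06)
    fl=sel(s,.010,.0165,(.553,.232),.07); (c,rd)=cv2.minEnclosingCircle(fl[:,:2].astype(np.float32))
    bd=sel(s,.034,.0385,(.553,.232),.07); (c2,rd2)=cv2.minEnclosingCircle(bd[:,:2].astype(np.float32))
    print(nm,"bail",B.mean(0),np.degrees(np.arctan2(v[1,1],v[0,1])),"top",T.mean(0),len(T),T[:,2].max(),"flange",c,rd,"body",c2,rd2, "ztop",np.median(fl[:,2]),np.median(bd[:,2]))
    for n2,z0,z1,r,cc in (("fork",.1215,.1275,.1,(.53,-.13)),("base",.006,.0135,.13,(.54,-.13)),("griptop",.172,.18,.05,(.516,-.135))):
        F=sel(s,z0,z1,cc,r); rc=cv2.minAreaRect((F[:,:2]*1000).astype(np.float32)); print(n2,len(F),rc,cv2.boxPoints(rc).round(1).tolist(),np.median(F[:,2]))
    R=sel(s,.015,.021,(.45,0),.2); 
    print(np.median(R,0))
for s,pts in ((b,[(246.7,333.3),(272.7,382.5),(356.7,353.3)]),(a,[(363,233),(274,238)])):
    for p in pts: print(onz(s,*p,.01).round(4))
```

```text
scene bail [0.55625022 0.24201095 0.07846479] 66.68763141468156 top [0.55358323 0.23652426 0.094148  ] 192 0.09913883718589142 flange (0.551720380783081, 0.2341328114271164) 0.05539071559906006 body (0.5512412786483765, 0.2342546582221985) 0.04059109836816788 ztop 0.013733204633508928 0.03570575689181233
fork 535 ((528.6580200195312, -130.40594482421875), (86.76322937011719, 67.49337005615234), 13.900020599365234) [[478.3999938964844, -108.0999984741211], [494.70001220703125, -173.60000610351562], [578.9000244140625, -152.6999969482422], [562.7000122070312, -87.19999694824219]] 0.12429778242860792
base 1844 ((527.4893798828125, -129.85751342773438), (132.93807983398438, 110.17613983154297), 14.214744567871094) [[449.5, -92.80000305175781], [476.6000061035156, -199.60000610351562], [605.5, -166.89999389648438], [578.4000244140625, -60.099998474121094]] 0.009326203015785947
griptop 143 ((515.3948974609375, -133.9053192138672), (29.360000610351562, 26.1500186920166), 14.353301048278809) [[497.8999938964844, -124.9000015258789], [504.3999938964844, -150.1999969482422], [532.9000244140625
[... 714 characters left out ...]
700317382812, -133.1959228515625), (130.06861877441406, 112.1425552368164), 14.419912338256836) [[452.5, -95.0999984741211], [480.3999938964844, -203.6999969482422], [606.4000244140625, -171.3000030517578], [578.5, -62.70000076293945]] 0.00985305962157418
griptop 287 ((516.2464599609375, -137.90647888183594), (29.49891471862793, 26.69207191467285), 13.183597564697266) [[498.79998779296875, -128.3000030517578], [504.8999938964844, -154.3000030517578], [533.7000122070312, -147.5], [527.5999755859375, -121.5]] 0.17555559814897137
[ 0.42595939 -0.01733962  0.01779664]
[ 0.4537 -0.1001  0.01  ]
[ 0.4822 -0.2023  0.01  ]
[ 0.6051 -0.1729  0.01  ]
[ 0.4526 -0.094   0.01  ]
[ 0.607  -0.1638  0.01  ]
```

```bash
cat >> h.py <<'E'
from scipy.spatial.transform import Rotation as Ro
def st():
    from station import manip
    return manip.sense()
def plan(pos,yaw_scale=None,s=None):
    """pos: world TCP target; yaw_scale deg: scale x heading; returns tool shift, spin"""
    s=s or st(); M=Ro.from_quat(s["tool_rot"]).as_matrix()
    sh=M.T@(np.asarray(pos)-s["tcp_pos"]); sp=0
    yaw=np.degrees(np.arctan2(M[1,1],M[0,1]))
    if yaw_scale is not None:
        d=(yaw_scale+90-yaw+90)%180-90; sp=-d
    print("t",round(s["t"],2),"tcp",s["tcp_pos"].round(4),"yawY",yaw.round(2),"xax",M[:,0].round(4),"q",s["q"].round(2),"F",s["force"].round(2),"gap",round(s["finger_gap"],3))
    print("shift",sh.round(4),"spin",round(sp,2)); return sh,sp
E
python3 - <<'E'
from h import *
plan((.5158,-.136,.25),14.2)
E
```

```text
t 0.15 tcp [0.2601 0.5677 0.2306] yawY 65.38 xax [-0.001  -0.0014 -1.    ] q [ 0.96  0.53  1.43  0.    1.18 -0.18] F [-0.07  1.01 -0.16] gap 0.998
shift [-0.0187 -0.5332  0.5257] spin -38.82
```

>>> play_rows(
  series=[
    [-0.01, -0.02, 0.02, -1],
    [-0.02, -0.05, 0.05, -4],
    [-0.02, -0.08, 0.08, -7],
    [-0.02, -0.11, 0.11, -10],
    [-0.02, -0.14, 0.14, -13],
    [-0.02, -0.17, 0.17, -16],
    [-0.02, -0.2, 0.2, -19],
    [-0.02, -0.23, 0.23, -22],
    [-0.02, -0.26, 0.26, -25],
    [-0.02, -0.29, 0.29, -28],
    [-0.02, -0.32, 0.32, -31],
    [-0.02, -0.35, 0.35, -34],
    [-0.02, -0.38, 0.38, -37],
    [-0.02, -0.41, 0.41, -38],
    [-0.02, -0.44, 0.44, -38.8],
    [-0.02, -0.47, 0.47, -38.8],
    [-0.02, -0.5, 0.495, -38.8],
    [-0.019, -0.52, 0.515, -38.8],
    [-0.019, -0.533, 0.526, -38.8],
    [-0.019, -0.533, 0.526, -38.8],
  ],
  claw=75,
)

```text
t: 2.15
tcp_pos: [0.5167, -0.1377, 0.25]
tool_rot: [-0.087, 0.702, 0.086, 0.701]
force: [0.1, 0.6, 0.0]
finger_gap: 0.749
```

Run:
```python
from h import *
from station import snapshot
plan((.5158,-.136,.14),14.2)
s=snapshot("wrist"); cv2.imwrite("pics/w1.png",s["image"]); pickle.dump(s,open("w1.pkl","wb"))
print(pr(s,(.5158,-.136,.176)))
P=cloud(s);m=(P[...,2]>.165)&(P[...,2]<.185)&(s["depth"]>0)&(np.hypot(P[...,0]-.516,P[...,1]+.136)<.05)
rc=cv2.minAreaRect((P[m][:,:2]*1000).astype(np.float32));print(rc,np.median(P[m][:,2]))
m=(P[...,2]>.122)&(P[...,2]<.128)&(s["depth"]>0)&(np.hypot(P[...,0]-.53,P[...,1]+.132)<.09)
rc=cv2.minAreaRect((P[m][:,:2]*1000).astype(np.float32));print(rc,np.median(P[m][:,2]))
```

```text
t 2.15 tcp [ 0.5167 -0.1377  0.25  ] yawY 104.03 xax [-7.0e-04 -1.6e-03 -1.0e+00] q [-0.47  0.38  1.64 -0.    1.12 -2.28] F [0.14 0.6  0.02] gap 0.749
shift [ 0.11    0.002  -0.0003] spin -0.17
[317.3708923  246.50649184]
((515.0233154296875, -137.7423858642578), (29.7703800201416, 25.987680435180664), 14.557137489318848) 0.17628504693960723
((528.635498046875, -133.3857421875), (86.38240051269531, 64.18510437011719), 14.328266143798828) 0.12550796257249688
```

View pics/w1.png

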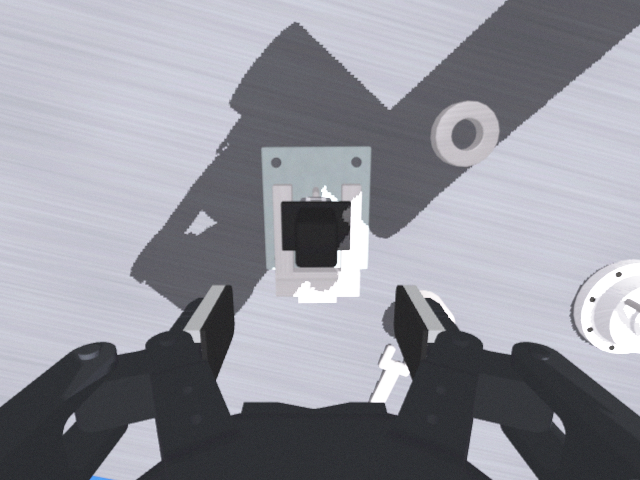

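>>> play_rows(
  series=[
    [0.02, 0.001, -0.001, -0.2],
    [0.045, 0.001, -0.001, -0.2],
    [0.07, 0.001, -0.001, -0.2],
    [0.09, 0.001, -0.001, -0.2],
    [0.103, 0.001, -0.001, -0.2],
    [0.11, 0.001, -0.001, -0.2],
    [0.11, 0.001, -0.001, -0.2],
  ],
)

```text
t: 2.9
tcp_pos: [0.5134, -0.1335, 0.1393]
tool_rot: [-0.088, 0.703, 0.089, 0.7]
force: [-0.8, -0.1, -0.1]
finger_gap: 0.75
```

>>> play_rows(
  series=[
    [0, 0, 0, 0],
    [0, 0, 0, 0],
    [0, 0, 0, 0],
    [0, 0, 0, 0],
    [0, 0, 0, 0],
    [0, 0, 0, 0],
    [0, 0, 0, 0],
    [0, 0, 0, 0],
  ],
  claw=0,
  force=50,
)

```text
t: 3.7
tcp_pos: [0.5144, -0.1341, 0.1405]
tool_rot: [-0.089, 0.702, 0.088, 0.701]
force: [0.2, 0.6, 6.3]
finger_gap: 0.301
```

Run:
```python
from h import *
from station import snapshot
plan((.5158,-.136,.14),14.2)
s=snapshot("side"); pickle.dump(s,open("s2.pkl","wb")); crop(s,220,190,160,200,3,"s2.png")
```

```text
t 3.7 tcp [ 0.5144 -0.1341  0.1405] yawY 104.38 xax [-1.5e-03 -3.0e-04 -1.0e+00] q [-0.46  0.53  1.75 -0.    0.86 -2.29] F [0.24 0.58 6.29] gap 0.301
shift [ 0.0005 -0.0021  0.0009] spin 0.18
```

View pics/s2.png

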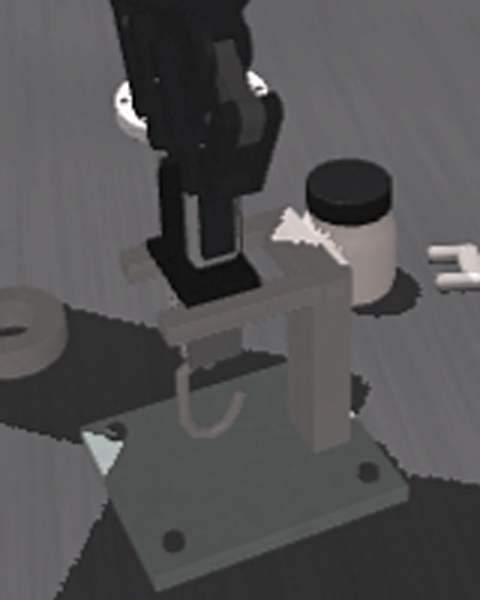

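The fingers close on the grip block above the collar. Next is a small lift to check the load.

>>> play_rows(
  series=[
    [-0.002, 0, 0, 0],
    [-0.004, 0, 0, 0],
    [-0.007, 0, 0, 0],
    [-0.007, 0, 0, 0],
    [-0.007, 0, 0, 0],
  ],
)

```text
t: 4.25
tcp_pos: [0.5142, -0.134, 0.1473]
tool_rot: [-0.088, 0.702, 0.089, 0.701]
force: [-0.1, -0.2, -2.3]
finger_gap: 0.301
```

Run:
```python
from h import *
from station import snapshot
plan((.5158,-.136,.14),14.2)
for n in ("side","scene"):
    s=snapshot(n); pickle.dump(s,open(n+"3.pkl","wb")); 
    if n=="side":crop(s,220,190,160,200,3,"s3.png")
    plan((.5158,-.136,.14),14.2)
```

```text
t 4.25 tcp [ 0.5142 -0.134   0.1473] yawY 104.37 xax [-2.1e-03  1.0e-04 -1.0e+00] q [-0.46  0.52  1.75 -0.    0.87 -2.29] F [-0.12 -0.17 -2.33] gap 0.301
shift [ 0.0073 -0.0023  0.001 ] spin 0.17
t 4.3 tcp [ 0.5142 -0.134   0.1473] yawY 104.38 xax [-2.1e-03  1.0e-04 -1.0e+00] q [-0.46  0.52  1.75 -0.    0.87 -2.29] F [ 0.22  0.13 -2.62] gap 0.299
shift [ 0.0073 -0.0024  0.0011] spin 0.18
t 4.35 tcp [ 0.5142 -0.134   0.1473] yawY 104.38 xax [-2.e-03  1.e-04 -1.e+00] q [-0.46  0.52  1.75 -0.    0.87 -2.29] F [-0.64  0.43 -3.18] gap 0.296
shift [ 0.0073 -0.0023  0.001 ] spin 0.18
```

View pics/s3.png

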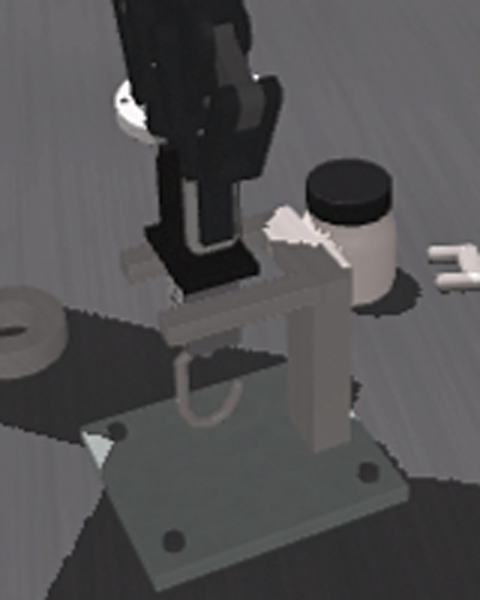

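Run:
```python
from h import *
ex=np.array([np.cos(np.radians(14.3)),np.sin(np.radians(14.3))]);ey=np.array([-ex[1],ex[0]])
o=np.array([.5145,-.1362])
for n in ("side0","scene0","side3","scene3"):
    s=ld(n);P=cloud(s)
    up=.007 if n[-1]=="3" else 0
    for nm,z0,z1 in (("collar",.1285+up,.1325+up),("body",.085,.112),("rodhook",.03,.075)):
        m=(s["depth"]>0)&(P[...,2]>z0)&(P[...,2]<z1)&(np.hypot(P[...,0]-o[0],P[...,1]-o[1])<.035)
        Q=P[m]
        if len(Q)<10: print(n,nm,len(Q));continue
        a=(Q[:,:2]-o)@ex;b=(Q[:,:2]-o)@ey
        print(n,nm,len(Q),"x",np.percentile(a,[2,50,98]).round(4),"y",np.percentile(b,[2,50,98]).round(4))
    m=(s["depth"]>0)&(P[...,2]>.1215)&(P[...,2]<.1275)&(np.hypot(P[...,0]-o[0],P[...,1]-o[1])<.08)
    Q=P[m];a=(Q[:,:2]-o)@ex;b=(Q[:,:2]-o)@ey
    print(n,"prong y",np.percentile(b,[1,99]).round(4),"x",np.percentile(a,[1,99]).round(4))
```

```text
side0 collar 298 x [-0.0163 -0.0045  0.0181] y [-0.0263 -0.0172  0.0216]
side0 body 184 x [-0.0124 -0.0012  0.0129] y [-0.0154 -0.0136  0.0049]
side0 rodhook 188 x [-0.0143 -0.009   0.0173] y [-0.0049 -0.0028  0.0005]
side0 prong y [-0.0329  0.0309] x [-0.0272  0.0581]
scene0 collar 159 x [-0.0149  0.0091  0.0187] y [-0.0227  0.0149  0.0261]
scene0 body 95 x [-0.0105  0.0084  0.0151] y [-0.0106  0.0133  0.0158]
scene0 rodhook 95 x [-0.0132 -0.0087  0.0182] y [-0.0007  0.0027  0.0053]
scene0 prong y [-0.0299  0.0346] x [-0.0263  0.058 ]
side3 collar 297 x [-0.0163 -0.0044  0.0188] y [-0.0228 -0.0131  0.0252]
side3 body 110 x [-0.0124 -0.0007  0.0136] y [-0.0117 -0.0099  0.0087]
side3 rodhook 183 x [-0.0139 -0.0047  0.0178] y [-0.0012  0.0005  0.0043]
side3 prong y [-0.0329  0.031 ] x [-0.0272  0.0582]
scene3 collar 158 x [-0.0156  0.0101  0.0195] y [-0.0184  0.0188  0.03  ]
scene3 body 91 x [-0.0095  0.0064  0.0144] y [-0.0054  0.0168  0.0187]
scene3 rodhook 99 x [-0.0127 -0.0075  0.0176] y [0.0022 0.0063 0.0085]
scene3 prong y [-0.0295  0.0343] x [-0.0257  0.0575]
```

>>> play_rows(
  series=[
    [0, -0.0015, 0, 0],
    [0, -0.0035, 0, 0],
    [0, -0.0035, 0, 0],
    [0, -0.0035, 0, 0],
  ],
)

```text
t: 4.75
tcp_pos: [0.5151, -0.1375, 0.1472]
tool_rot: [-0.088, 0.702, 0.089, 0.701]
force: [-0.5, 0.3, -3.0]
finger_gap: 0.3
```

Run:
```python
from h import *
plan((.5153,-.1375,.1475),14.3)
```

```text
t 4.75 tcp [ 0.5151 -0.1375  0.1472] yawY 104.36 xax [-2.1e-03  1.0e-04 -1.0e+00] q [-0.47  0.53  1.74 -0.    0.88 -2.29] F [-0.45  0.29 -2.96] gap 0.3
shift [-0.0003 -0.      0.0002] spin 0.06
```

Spot on. Next I'll slide it out along -x, then raise it.

>>> play_rows(
  series=[
    [0, 0, -0.004, 0],
    [0, 0, -0.012, 0],
    [0, 0, -0.022, 0],
    [0, 0, -0.032, 0],
    [0, 0, -0.042, 0],
    [0, 0, -0.052, 0],
    [0, 0, -0.062, 0],
    [0, 0, -0.072, 0],
    [0, 0, -0.082, 0],
    [-0.01, 0, -0.085, 0],
    [-0.025, 0, -0.085, 0],
    [-0.04, 0, -0.085, 0],
    [-0.05, 0, -0.085, 0],
    [-0.055, 0, -0.085, 0],
    [-0.055, 0, -0.085, 0],
    [-0.055, 0, -0.085, 0],
  ],
)

```text
t: 6.35
tcp_pos: [0.4326, -0.1584, 0.2022]
tool_rot: [-0.088, 0.702, 0.089, 0.701]
force: [0.3, -0.2, -2.9]
finger_gap: 0.299
```

Run:
```python
from h import *
c=np.array([.5518,.233]);n=np.array([np.cos(np.radians(-23.8)),np.sin(np.radians(-23.8))])
pre=c-.06*n; print(pre)
plan((*pre,.205),-23.8)
from station import snapshot
s=snapshot("side"); pickle.dump(s,open("side4.pkl","wb"));cv2.imwrite("pics/s4.png",s["image"])
```

```text
[0.49690242 0.25721272]
t 6.35 tcp [ 0.4326 -0.1584  0.2022] yawY 104.37 xax [-2.6e-03  5.0e-04 -1.0e+00] q [-0.59  0.35  1.86 -0.    0.93 -2.41] F [ 0.32 -0.18 -2.91] gap 0.299
shift [-0.0028  0.3867  0.1654] spin 38.17
```

View pics/s4.png

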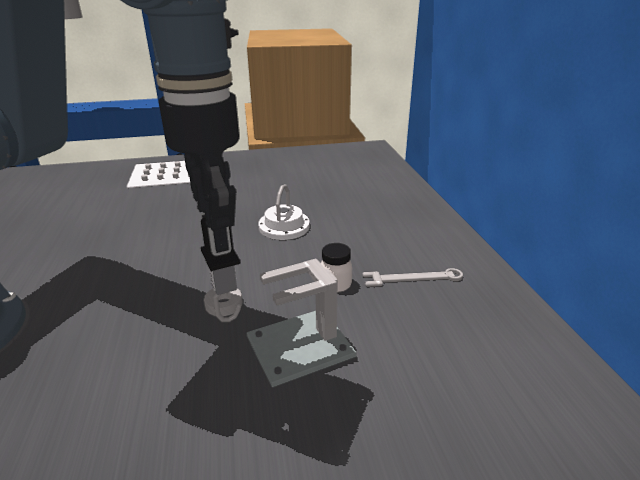

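>>> play_rows(
  series=[
    [-0.01, 0.01, 0.003, 0],
    [-0.025, 0.03, 0.01, 2],
    [-0.028, 0.055, 0.022, 5],
    [-0.028, 0.08, 0.033, 8],
    [-0.028, 0.11, 0.045, 11],
    [-0.028, 0.14, 0.06, 14],
    [-0.028, 0.17, 0.072, 17],
    [-0.028, 0.2, 0.085, 20],
    [-0.028, 0.23, 0.098, 23],
    [-0.028, 0.26, 0.11, 26],
    [-0.028, 0.29, 0.124, 29],
    [-0.028, 0.315, 0.135, 32],
    [-0.028, 0.34, 0.145, 35],
    [-0.028, 0.36, 0.154, 37],
    [-0.028, 0.375, 0.16, 38],
    [-0.028, 0.384, 0.164, 38.2],
    [-0.028, 0.387, 0.165, 38.2],
    [-0.028, 0.387, 0.165, 38.2],
    [-0.028, 0.387, 0.165, 38.2],
  ],
)

```text
t: 8.3
tcp_pos: [0.496, 0.2568, 0.23]
tool_rot: [0.146, 0.693, -0.146, 0.69]
force: [1.3, -0.5, -2.9]
finger_gap: 0.296
```

Run:
```python
from h import *
plan((.4969,.2572,.1745),-23.8)
from station import snapshot
for n in ("side","scene","wrist"):
    s=snapshot(n); pickle.dump(s,open(n+"5.pkl","wb"));cv2.imwrite(f"pics/{n}5.png",s["image"])
    P=cloud(s); c=np.array([.5518,.233])
    m=(s["depth"]>0)&(P[...,2]>.05)&(P[...,2]<.0975)&(np.hypot(*(P[...,:2]-c).transpose(2,0,1))<.045)
    Q=P[m]; 
    if len(Q)<20: print(n,len(Q)); continue
    xy=Q[:,:2]-Q[:,:2].mean(0);w,v=np.linalg.eigh(xy.T@xy); print(n,"bail",len(Q),Q.mean(0).round(4),np.degrees(np.arctan2(v[1,1],v[0,1]))%180)
    nn=np.array([np.cos(np.radians(-23.8)),np.sin(np.radians(-23.8))]); a=(Q[:,:2]-c)@nn; print("n off",np.percentile(a,[3,50,97]).round(4))
    m=(s["depth"]>0)&(P[...,2]>.034)&(P[...,2]<.0385)&(np.hypot(*(P[...,:2]-c).transpose(2,0,1))<.06)
    print(cv2.minEnclosingCircle(P[m][:,:2].astype(np.float32)))
crop(ld("side5"),200,130,160,130,5,"s5.png");crop(ld("scene5"),350,230,160,190,3,"sc5.png")
```

```text
t 8.3 tcp [0.496  0.2568 0.23  ] yawY 66.15 xax [-3.9e-03  2.0e-04 -1.0e+00] q [ 0.28  0.44  1.6   0.    1.1  -0.88] F [ 1.26 -0.5  -2.91] gap 0.296
shift [0.0555 0.0008 0.0009] spin -0.05
side bail 168 [0.55   0.2243 0.0753] 65.40339912512931
n off [-0.0024  0.0021  0.0051]
((0.5536113977432251, 0.23093940317630768), 0.04127243533730507)
scene bail 503 [0.5561 0.2418 0.0795] 66.77884333036447
n off [-0.0038  0.0008  0.0032]
((0.5517406463623047, 0.23336219787597656), 0.04088742285966873)
wrist 0
```

View pics/s5.png

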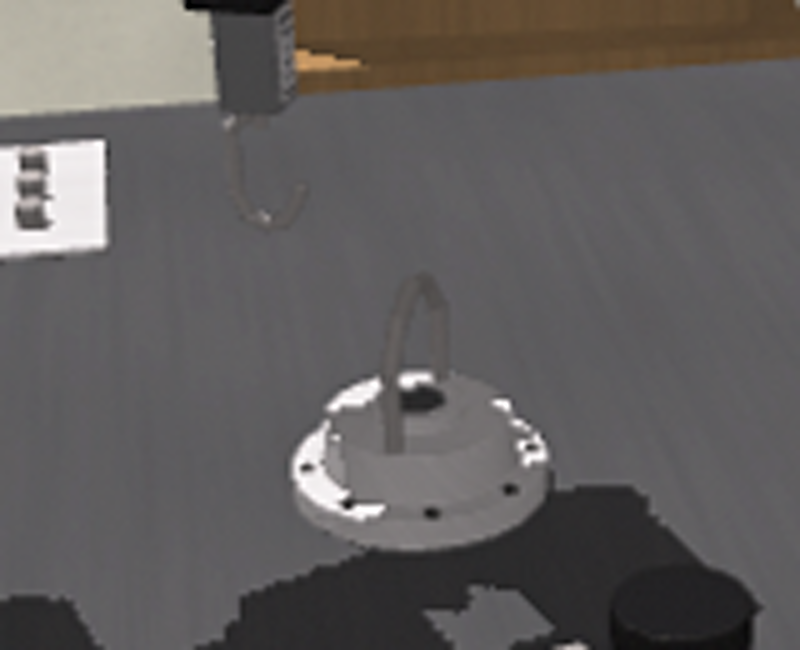

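View pics/sc5.png

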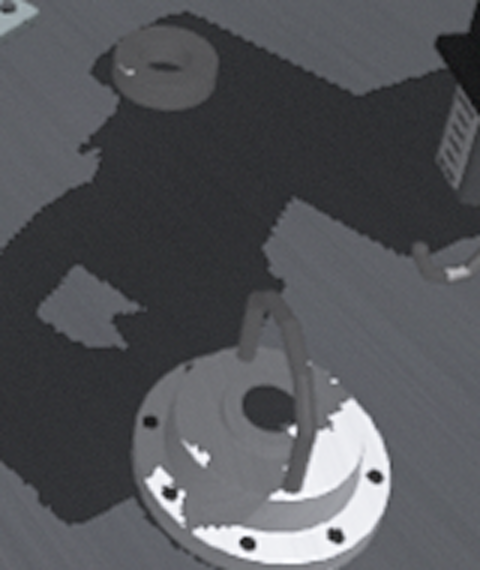

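View pics/wrist5.png

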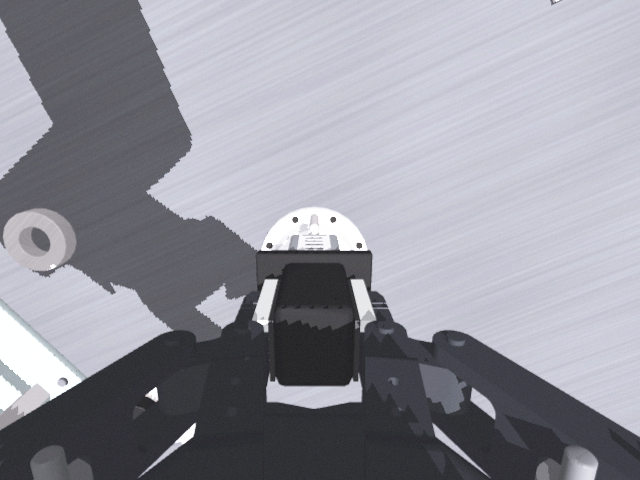

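The side view shows the hook at about (253,165) facing the bail top at (284,186). Now I'll lower to entry height, still clear of the bail.

>>> play_rows(
  series=[
    [0.01, 0, 0, 0],
    [0.025, 0.001, 0.001, 0],
    [0.04, 0.001, 0.001, 0],
    [0.05, 0.001, 0.001, 0],
    [0.055, 0.001, 0.001, 0],
    [0.055, 0.001, 0.001, 0],
    [0.055, 0.001, 0.001, 0],
  ],
)

```text
t: 9.15
tcp_pos: [0.4979, 0.2574, 0.1754]
tool_rot: [0.146, 0.693, -0.146, 0.691]
force: [0.2, -0.8, -2.1]
finger_gap: 0.296
```

```bash
cat > hk.py <<'E'
from h import *
from station import snapshot
import sys
k=sys.argv[1]
n0=np.radians(-23.8);ex=np.array([np.cos(n0),np.sin(n0)]);ey=np.array([-ex[1],ex[0]]);c=np.array([.5518,.233])
S=st();tc=S["tcp_pos"];print("t",S["t"],"tcp",tc.round(4),"F",S["force"].round(2),"rel cover",((tc[:2]-c)@ex).round(4),((tc[:2]-c)@ey).round(4),"q",S["q"].round(2))
for n in ("side","scene"):
    s=snapshot(n);pickle.dump(s,open(f"{n}_{k}.pkl","wb"))
    crop(s,*((220,110,130,130,5) if n=="side" else (370,230,130,190,4)),f"{n}_{k}.png")
    P=cloud(s); tz=tc[2]
    m=(s["depth"]>0)&(P[...,2]>tz-.1155)&(P[...,2]<tz-.068)&(np.hypot(*(P[...,:2]-tc[:2]).transpose(2,0,1))<.025)
    Q=P[m]; print(n,len(Q),"hook x",np.percentile((Q[:,:2]-c)@ex,[2,98]).round(4),"y",np.percentile((Q[:,:2]-c)@ey,[2,50,98]).round(4),"z",np.percentile(Q[:,2],[1]).round(4)) if len(Q)>9 else 0
E
python3 hk.py a; python3 -c "
from h import *
plan((.4969,.2572,.1745),-23.8)"
```

```text
t 9.15 tcp [0.4979 0.2574 0.1754] F [ 0.23 -0.79 -2.08] rel cover -0.0592 0.0005 q [ 0.28  0.51  1.65  0.    0.98 -0.88]
side 100 hook x [-0.0727 -0.0415] y [-0.0038 -0.001   0.003 ] z [0.0622]
scene 235 hook x [-0.0741 -0.0427] y [0.     0.0039 0.0056] z [0.0629]
t 9.25 tcp [0.498  0.2575 0.1758] yawY 66.11 xax [-0.0019  0.001  -1.    ] q [ 0.28  0.51  1.65  0.    0.98 -0.88] F [-0.65  0.31 -2.33] gap 0.3
shift [ 0.0013 -0.0007 -0.0009] spin -0.09
```

View pics/side_a.png

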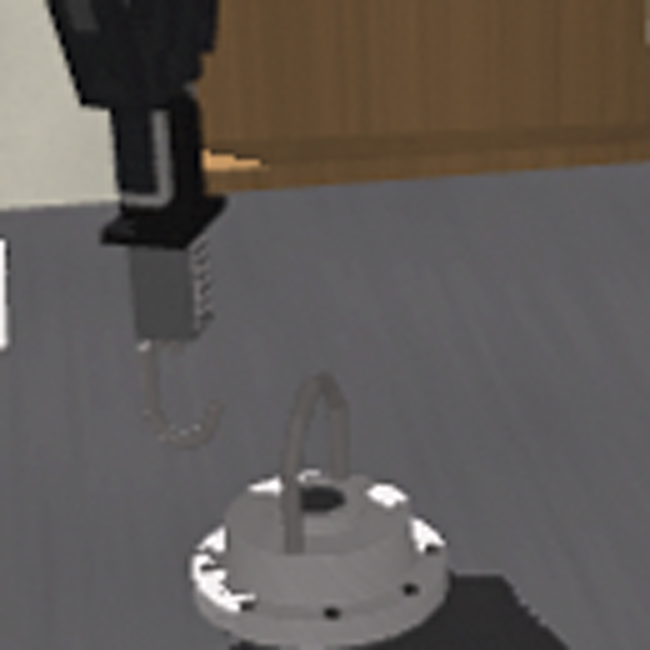

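View pics/scene_a.png

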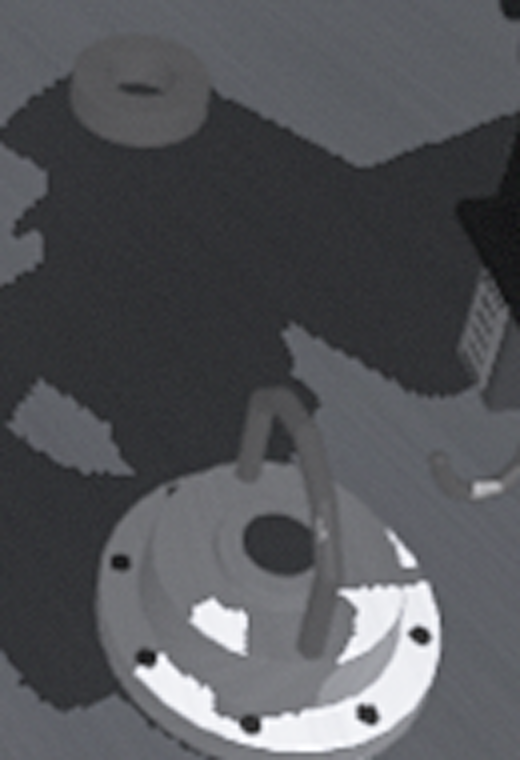

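>>> play_rows(
  series=[
    [0.002, 0, 0.004, 0],
    [0.002, -0.001, 0.01, 0],
    [0.002, -0.001, 0.016, 0],
    [0.002, -0.001, 0.022, 0],
    [0.002, -0.001, 0.028, 0],
    [0.002, -0.001, 0.034, 0],
    [0.002, -0.001, 0.04, 0],
    [0.002, -0.001, 0.046, 0],
    [0.002, -0.001, 0.052, 0],
    [0.002, -0.001, 0.057, 0],
    [0.002, -0.001, 0.0595, 0],
    [0.002, -0.001, 0.0595, 0],
    [0.002, -0.001, 0.0595, 0],
  ],
)

```text
t: 10.55
tcp_pos: [0.5517, 0.2325, 0.1736]
tool_rot: [0.146, 0.693, -0.146, 0.691]
force: [-0.1, 0.5, -1.9]
finger_gap: 0.298
```

```bash
python3 hk.py b
```

```text
t 10.55 tcp [0.5517 0.2325 0.1736] F [-0.12  0.46 -1.94] rel cover 0.0002 -0.0005 q [ 0.21  0.56  1.56  0.    1.03 -0.94]
side 144 hook x [-0.0142  0.0176] y [-0.0238 -0.0024  0.0223] z [0.0611]
scene 355 hook x [-0.0148  0.016 ] y [-0.0221  0.0034  0.0231] z [0.0615]
```

View pics/side_b.png

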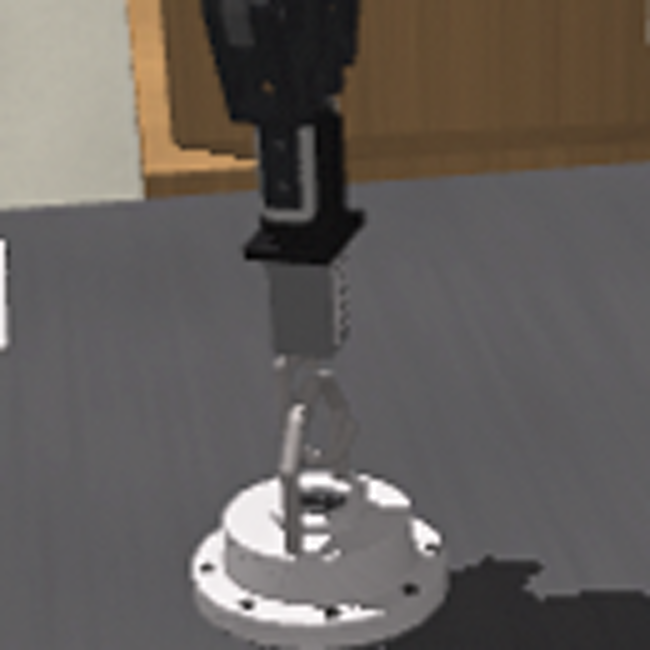

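View pics/scene_b.png

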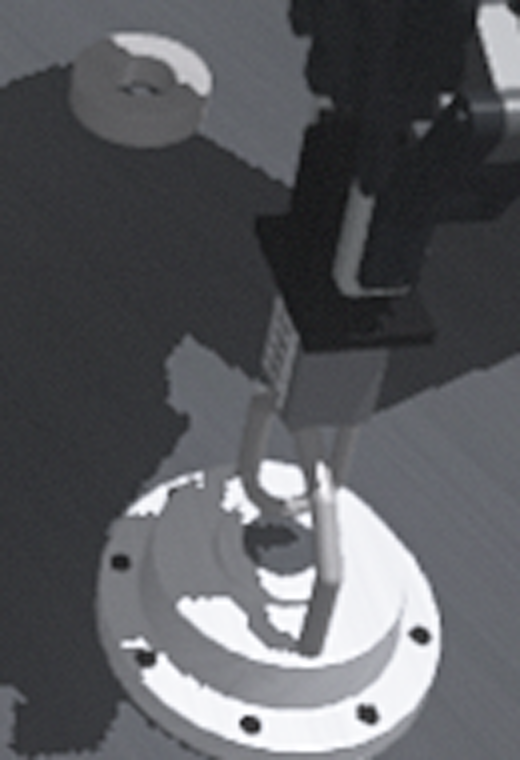

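The bar now lies inside the hook mouth, with the tip past it. I'll take up the slack and begin loading.

>>> play_rows(
  series=[
    [-0.003, 0, 0, 0],
    [-0.007, 0, 0, 0],
    [-0.011, 0, 0, 0],
    [-0.015, 0, 0, 0],
    [-0.018, 0, 0, 0],
    [-0.021, 0, 0, 0],
    [-0.023, 0, 0, 0],
    [-0.025, 0, 0, 0],
    [-0.027, 0, 0, 0],
    [-0.029, 0, 0, 0],
    [-0.031, 0, 0, 0],
    [-0.033, 0, 0, 0],
    [-0.035, 0, 0, 0],
    [-0.037, 0, 0, 0],
    [-0.039, 0, 0, 0],
    [-0.041, 0, 0, 0],
    [-0.041, 0, 0, 0],
    [-0.041, 0, 0, 0],
  ],
)

```text
t: 12.45
tcp_pos: [0.5516, 0.2325, 0.2145]
tool_rot: [0.146, 0.693, -0.146, 0.691]
force: [-0.3, 0.3, -3.8]
finger_gap: 0.3
```

```bash
python3 hk.py c; python3 -c "
from h import *
plan((.5518,.233,.215),-23.8)"
```

```text
t 12.45 tcp [0.5516 0.2325 0.2145] F [-0.34  0.3  -3.83] rel cover 0.0 -0.0005 q [ 0.21  0.51  1.52  0.    1.11 -0.94]
side 90 hook x [-0.0138  0.0176] y [-0.0049 -0.0017  0.001 ] z [0.0994]
scene 226 hook x [-0.0155  0.0164] y [-0.0005  0.0027  0.0046] z [0.0992]
t 12.55 tcp [0.5516 0.2325 0.2145] yawY 66.13 xax [-2.6e-03  9.0e-04 -1.0e+00] q [ 0.21  0.51  1.52  0.    1.11 -0.94] F [-0.07  0.19 -4.44] gap 0.301
shift [-0.0005  0.0005 -0.0001] spin -0.07
```

View pics/side_c.png

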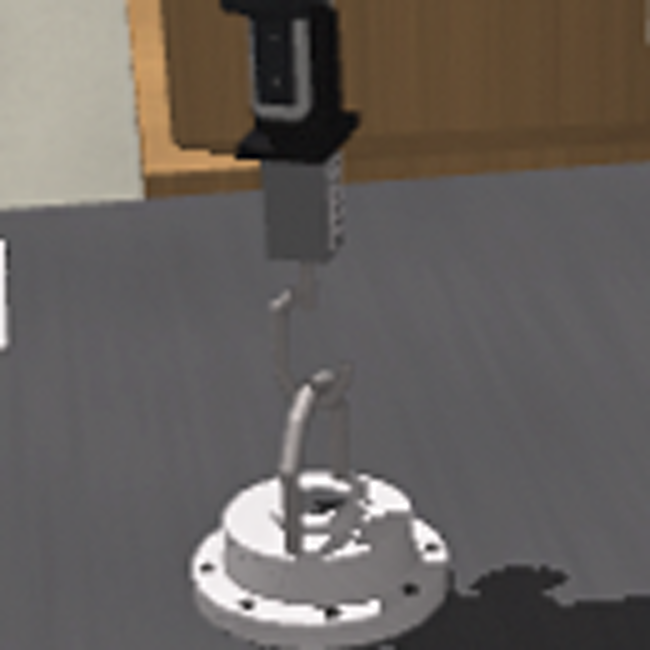

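>>> play_rows(
  series=[
    [-0.0015, 0, 0, 0],
    [-0.003, 0, 0, 0],
    [-0.0045, 0, 0, 0],
    [-0.006, 0, 0, 0],
    [-0.0075, 0, 0, 0],
    [-0.009, 0, 0, 0],
    [-0.0105, 0, 0, 0],
    [-0.012, 0, 0, 0],
    [-0.012, 0, 0, 0],
  ],
)

```text
t: 13.45
tcp_pos: [0.5518, 0.2326, 0.2267]
tool_rot: [0.147, 0.693, -0.146, 0.691]
force: [0.1, 0.6, -5.3]
finger_gap: 0.296
```

```bash
cat > cv.py <<'E'
from h import *
from station import snapshot
import sys
S=st();print("t",S["t"],"tcp",S["tcp_pos"].round(4),"F",S["force"].round(2))
for n in ("side","scene"):
    s=snapshot(n);s0=ld(n+"0");pickle.dump(s,open(n+"_cv.pkl","wb"))
    crop(s,*((220,60,130,190,4) if n=="side" else (370,230,130,190,4)),f"{n}_{sys.argv[1]}.png")
    m=(s["depth"]>0); P=cloud(s);c=np.array([.5518,.233]);r=np.hypot(*(P[...,:2]-c).transpose(2,0,1))
    out=[]
    for lo,hi,z0 in ((.024,.04,.036),(.044,.054,.014)):
        z=P[...,2][m&(r>lo)&(r<hi)&(P[...,2]<z0+.03)&(P[...,2]>z0-.004)]; out.append(np.percentile(z,[20,50,80]).round(4))
    print(n,"body z",out[0],"flange z",out[1])
S=st();print("F",S["force"].round(2))
E
python3 cv.py d
```

```text
t 13.45 tcp [0.5518 0.2326 0.2267] F [ 0.07  0.63 -5.26]
side body z [0.0355 0.0365 0.0408] flange z [0.0132 0.0142 0.015 ]
scene body z [0.0351 0.0359 0.0369] flange z [0.013  0.0137 0.0145]
F [-0.25 -0.33 -5.31]
```

>>> play_rows(
  series=[
    [-0.0015, 0, 0, 0],
    [-0.003, 0, 0, 0],
    [-0.0045, 0, 0, 0],
    [-0.006, 0, 0, 0],
    [-0.0075, 0, 0, 0],
    [-0.009, 0, 0, 0],
    [-0.0105, 0, 0, 0],
    [-0.012, 0, 0, 0],
    [-0.012, 0, 0, 0],
  ],
)

```text
t: 14.45
tcp_pos: [0.552, 0.2326, 0.2388]
tool_rot: [0.147, 0.693, -0.146, 0.691]
force: [-0.2, 0.3, -5.3]
finger_gap: 0.298
```

```bash
python3 cv.py e
```

```text
t 14.45 tcp [0.552  0.2326 0.2388] F [-0.18  0.28 -5.3 ]
side body z [0.0418 0.0452 0.0466] flange z [0.0162 0.0224 0.0237]
scene body z [0.044 0.045 0.046] flange z [0.022  0.0232 0.0243]
F [ 0.33  1.38 -5.42]
```

>>> play_rows(
  series=[
    [0, 0, 0, 0],
    [0, 0, 0, 0],
    [0, 0, 0, 0],
    [0, 0, 0, 0],
    [0, 0, 0, 0],
    [0, 0, 0, 0],
    [0, 0, 0, 0],
    [0, 0, 0, 0],
    [0, 0, 0, 0],
    [0, 0, 0, 0],
    [0, 0, 0, 0],
    [0, 0, 0, 0],
    [0, 0, 0, 0],
    [0, 0, 0, 0],
    [0, 0, 0, 0],
    [0, 0, 0, 0],
    [0, 0, 0, 0],
  ],
)

```text
t: 16.25
tcp_pos: [0.5518, 0.2326, 0.2386]
tool_rot: [0.146, 0.693, -0.146, 0.691]
force: [-0.4, 0.2, -5.6]
finger_gap: 0.297
```

```bash
python3 cv.py f
python3 - <<'E'
from h import *
s=ld("scene_cv");P=cloud(s);c=np.array([.5518,.233]);r=np.hypot(*(P[...,:2]-c).transpose(2,0,1))
m=(s["depth"]>0)&(P[...,2]>.0425)&(P[...,2]<.0475)&(r<.06)
print(cv2.minEnclosingCircle(P[m][:,:2].astype(np.float32)))
E
```

```text
t 16.25 tcp [0.5518 0.2326 0.2386] F [-0.43  0.18 -5.58]
side body z [0.0421 0.0444 0.0458] flange z [0.016  0.0216 0.023 ]
scene body z [0.0434 0.0444 0.0454] flange z [0.0216 0.0227 0.0238]
F [ 0.05 -0.48 -5.28]
((0.5515193343162537, 0.23553068935871124), 0.04060206562280655)
```

View pics/side_f.png

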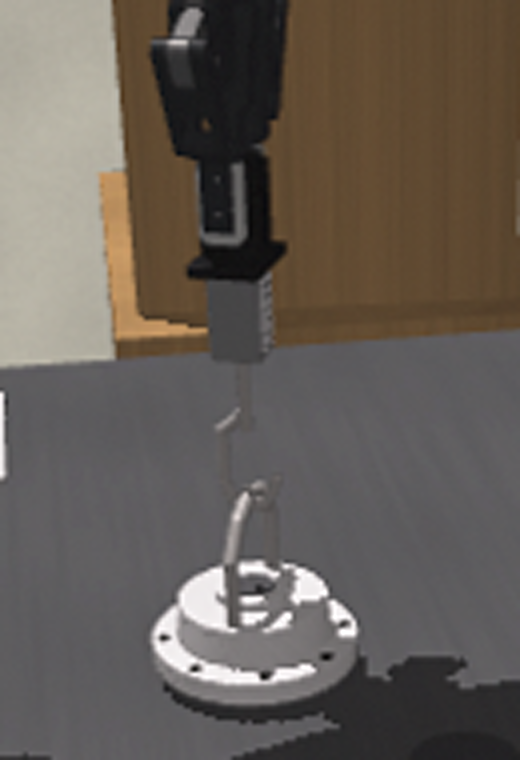

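View pics/scene_f.png

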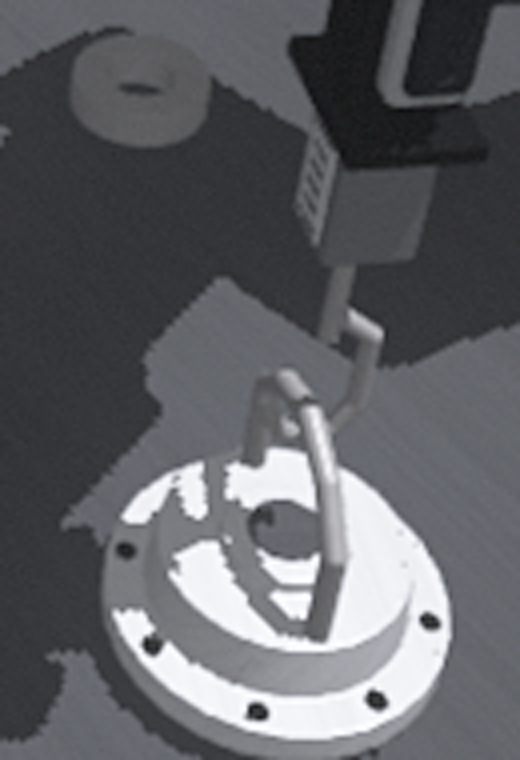

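>>> play_rows(
  series=[
    [0, 0, 0, 0],
    [0, 0, 0, 0],
    [0.001, 0, 0, 0],
    [0.003, 0, 0, 0],
    [0.005, 0, 0, 0],
    [0.0065, 0, 0, 0],
    [0.008, 0, 0, 0],
    [0.0095, 0, 0, 0],
    [0.011, 0, 0, 0],
    [0.013, 0, 0, 0],
    [0.015, 0, 0, 0],
    [0.017, 0, 0, 0],
    [0.019, 0, 0, 0],
    [0.021, 0, 0, 0],
    [0.023, 0, 0, 0],
    [0.025, 0, 0, 0],
    [0.025, 0, 0, 0],
  ],
)

```text
t: 18.05
tcp_pos: [0.5516, 0.2327, 0.2133]
tool_rot: [0.147, 0.693, -0.146, 0.691]
force: [0.8, 0.8, -2.7]
finger_gap: 0.295
```

```bash
python3 cv.py g
```

```text
t 18.05 tcp [0.5516 0.2327 0.2133] F [ 0.78  0.84 -2.72]
side body z [0.0357 0.0367 0.0412] flange z [0.0133 0.0143 0.0151]
scene body z [0.0355 0.0363 0.0373] flange z [0.0135 0.0143 0.0153]
F [-0.58  0.46 -3.18]
```

View pics/scene_g.png

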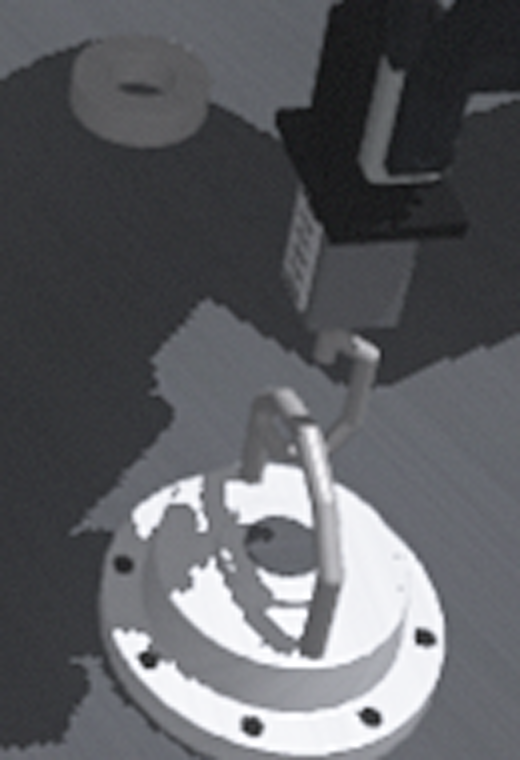

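>>> play_rows(
  series=[
    [0.003, 0, 0, 0],
    [0.006, 0, 0, 0],
    [0.009, 0, 0, 0],
    [0.012, 0, 0, 0],
    [0.015, 0, 0, 0],
    [0.018, 0, 0, 0],
    [0.021, 0, 0, 0],
    [0.024, 0, 0, 0],
    [0.027, 0, 0, 0],
    [0.03, 0, 0, 0],
    [0.033, 0, 0, 0],
    [0.036, 0, 0, 0],
    [0.038, 0, 0, 0],
    [0.039, 0, 0, 0],
    [0.039, 0, 0, 0],
  ],
)

```text
t: 19.65
tcp_pos: [0.5516, 0.2327, 0.1744]
tool_rot: [0.147, 0.693, -0.146, 0.691]
force: [-0.0, 0.8, -3.1]
finger_gap: 0.296
```

```bash
python3 cv.py h;python3 - <<'E'
from h import *
for n in ("scene","side"):
  for k in ("0","_b","_cv"):
    s=ld(n+k);P=cloud(s);c=np.array([.5518,.233]);r=np.hypot(*(P[...,:2]-c).transpose(2,0,1))
    m=(s["depth"]>0)&(P[...,2]>.033)&(P[...,2]<.0385)&(r<.06);a=cv2.minEnclosingCircle(P[m][:,:2].astype(np.float32))
    m=(s["depth"]>0)&(P[...,2]>.002)&(P[...,2]<.0165)&(r<.07);b=cv2.minEnclosingCircle(P[m][:,:2].astype(np.float32))
    print(n,k,np.round(a[0],4),round(a[1],4),np.round(b[0],4),round(b[1],4))
E
```

```text
t 19.65 tcp [0.5516 0.2327 0.1744] F [-0.04  0.84 -3.13]
side body z [0.0352 0.0362 0.0375] flange z [0.0129 0.014  0.0147]
scene body z [0.035  0.0358 0.0368] flange z [0.0129 0.0137 0.0145]
F [ 0.23 -0.51 -2.07]
scene 0 [0.551  0.2338] 0.041 [0.548  0.2382] 0.0603
scene _b [0.5513 0.2338] 0.0409 [0.5521 0.2381] 0.0638
scene _cv [0.5519 0.2351] 0.0411 [0.5556 0.2404] 0.0673
side 0 [0.5519 0.2325] 0.0424 [0.5505 0.217 ] 0.0642
side _b [0.5537 0.23  ] 0.0417 [0.5579 0.2275] 0.0613
side _cv [0.5537 0.2322] 0.0424 [0.5521 0.2359] 0.0654
```

View pics/scene_h.png

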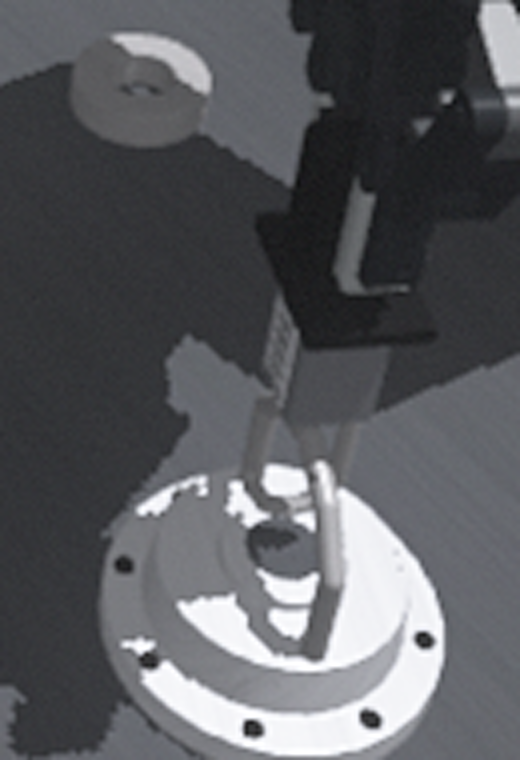

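View pics/side_h.png

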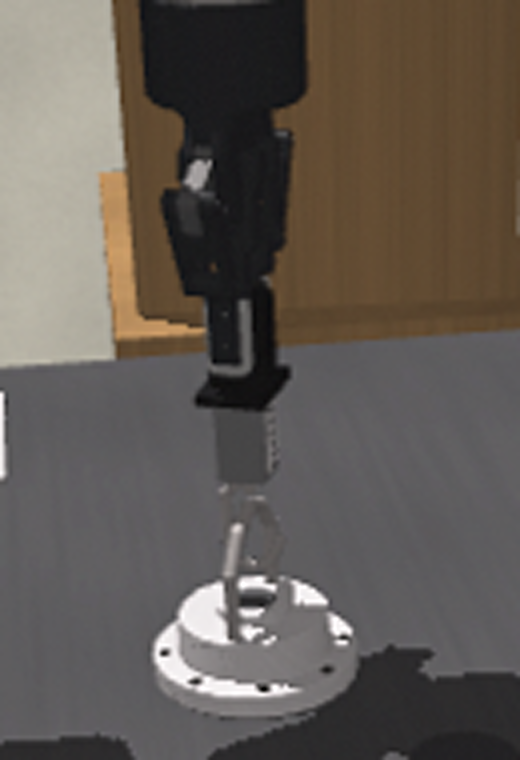

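The cover stands about 1.5 mm from where it was, and the hook is low in the bail and slack. Now I'll back it out along -x.

>>> play_rows(
  series=[
    [0, 0, -0.004, 0],
    [0, 0, -0.01, 0],
    [0, 0, -0.016, 0],
    [0, 0, -0.022, 0],
    [0, 0, -0.028, 0],
    [0, 0, -0.035, 0],
    [0, 0, -0.043, 0],
    [0, 0, -0.052, 0],
    [0, 0, -0.06, 0],
    [-0.01, 0, -0.063, 0],
    [-0.025, 0, -0.065, 0],
    [-0.04, 0, -0.065, 0],
    [-0.053, 0, -0.065, 0],
    [-0.056, 0, -0.065, 0],
    [-0.056, 0, -0.065, 0],
  ],
)

```text
t: 21.25
tcp_pos: [0.4929, 0.2591, 0.2317]
tool_rot: [0.147, 0.692, -0.146, 0.692]
force: [-0.3, 0.1, -2.9]
finger_gap: 0.297
```

```bash
python3 cv.py i
python3 - <<'E'
from h import *
e=np.array([np.cos(np.radians(14.3)),np.sin(np.radians(14.3))])
p=np.array([.5153,-.1375])-.085*e
plan((*p,.2025),14.3)
E
```

```text
t 21.25 tcp [0.4929 0.2591 0.2317] F [-0.35  0.07 -2.93]
side body z [0.0352 0.0362 0.0412] flange z [0.013  0.014  0.0149]
scene body z [0.035  0.0358 0.0368] flange z [0.0129 0.0138 0.0146]
F [ 0.09  0.47 -3.06]
t 21.35 tcp [0.4921 0.2588 0.2305] yawY 66.12 xax [-0.0027  0.0011 -1.    ] q [ 0.28  0.44  1.61  0.    1.1  -0.87] F [ 0.09  0.47 -3.06] gap 0.3
shift [ 0.0277 -0.4056  0.1149] spin -38.18
```

View pics/scene_i.png

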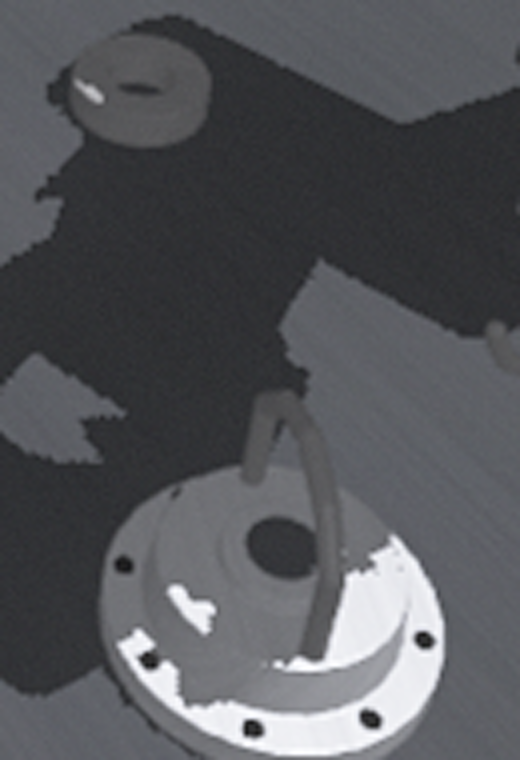

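>>> play_rows(
  series=[
    [0, -0.01, 0.003, 0],
    [0, -0.03, 0.008, -2],
    [0, -0.055, 0.015, -5],
    [0, -0.085, 0.024, -8],
    [0, -0.115, 0.032, -11],
    [0, -0.145, 0.041, -14],
    [0, -0.175, 0.05, -17],
    [0, -0.205, 0.058, -20],
    [0, -0.235, 0.067, -23],
    [0, -0.265, 0.075, -26],
    [0, -0.295, 0.084, -29],
    [0, -0.325, 0.092, -32],
    [0, -0.35, 0.099, -35],
    [0, -0.375, 0.106, -37],
    [0.005, -0.393, 0.111, -38],
    [0.015, -0.403, 0.114, -38.2],
    [0.025, -0.4056, 0.115, -38.2],
    [0.028, -0.4056, 0.115, -38.2],
    [0.028, -0.4056, 0.115, -38.2],
  ],
)

```text
t: 23.25
tcp_pos: [0.4322, -0.1574, 0.2011]
tool_rot: [-0.087, 0.703, 0.09, 0.7]
force: [0.2, -0.1, -2.0]
finger_gap: 0.291
```

```bash
cat > fk.py <<'E'
from h import *
from station import snapshot
import sys
e=np.array([np.cos(np.radians(14.3)),np.sin(np.radians(14.3))]);ey=np.array([-e[1],e[0]]);o=np.array([.5145,-.1362])
plan((*(np.array([.5153,-.1375])-float(sys.argv[2])*e),float(sys.argv[3])),14.3)
tc=st()["tcp_pos"]
for n in ("side","scene"):
    s=snapshot(n);pickle.dump(s,open(n+"_fk.pkl","wb"))
    crop(s,*((180,170,190,220,3) if n=="side" else (260,110,160,160,4)),f"{n}_{sys.argv[1]}.png")
    P=cloud(s);
    for nm,a,b,R in (("collar",-.014,-.005,.035),("body",-.05,-.025,.03),("hook",-.112,-.07,.025)):
        m=(s["depth"]>0)&(P[...,2]>tc[2]+a)&(P[...,2]<tc[2]+b)&(np.hypot(*(P[...,:2]-tc[:2]).transpose(2,0,1))<R)
        Q=P[m]
        if len(Q)>9: print(n,nm,len(Q),"x",np.percentile((Q[:,:2]-o)@e,[2,98]).round(4),"y",np.percentile((Q[:,:2]-o)@ey,[2,50,98]).round(4),"z",np.percentile(Q[:,2],[1,99]).round(4))
E
python3 fk.py j .085 .1475
```

```text
t 23.25 tcp [ 0.4322 -0.1574  0.2011] yawY 104.35 xax [-0.0053  0.0031 -1.    ] q [-0.59  0.36  1.86 -0.    0.93 -2.41] F [ 0.18 -0.07 -2.03] gap 0.291
shift [ 0.0536 -0.0015  0.0007] spin 0.05
side collar 433 x [-0.1014 -0.0665] y [-0.0255 -0.0163  0.0195] z [0.1873 0.1957]
side body 419 x [-0.0976 -0.0712] y [-0.014  -0.0123  0.0016] z [0.1517 0.1759]
side hook 234 x [-0.0994 -0.0679] y [-0.0034 -0.0012  0.0016] z [0.0894 0.1306]
scene collar 211 x [-0.1005 -0.0652] y [-0.0206  0.0149  0.0278] z [0.1873 0.196 ]
scene body 243 x [-0.0955 -0.0693] y [-0.0085  0.0133  0.0165] z [0.1515 0.1759]
scene hook 102 x [-0.0997 -0.0671] y [0.0001 0.004  0.0065] z [0.0897 0.1299]
```

View pics/side_j.png

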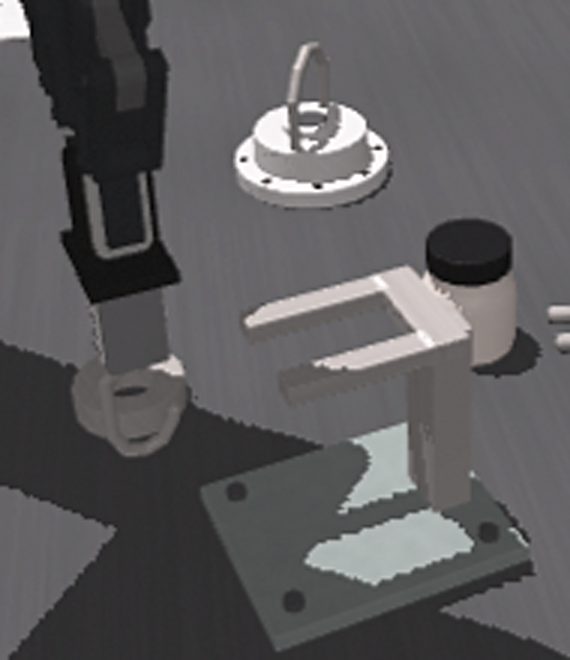

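>>> play_rows(
  series=[
    [0.008, 0, 0, 0],
    [0.018, -0.001, 0, 0],
    [0.028, -0.0015, 0.0005, 0],
    [0.038, -0.0015, 0.0005, 0],
    [0.046, -0.0015, 0.0005, 0],
    [0.052, -0.0015, 0.0005, 0],
    [0.0525, -0.0015, 0.0005, 0],
    [0.0525, -0.0015, 0.0005, 0],
    [0.0525, -0.0015, 0.0005, 0],
  ],
)

```text
t: 24.25
tcp_pos: [0.4339, -0.1591, 0.1498]
tool_rot: [-0.088, 0.702, 0.089, 0.701]
force: [-0.6, 0.1, -3.1]
finger_gap: 0.299
```

```bash
python3 fk.py k 0 .148
python3 - <<'E'
from h import *
for n in ("side3","side_fk","scene3","scene_fk"):
    s=ld(n);P=cloud(s);tc=np.array([.5142,-.134]) if n[-1]=="3" else np.array([.433,-.158])
    m=(s["depth"]>0)&(P[...,2]>.11)&(P[...,2]<.16)&(np.hypot(*(P[...,:2]-tc).transpose(2,0,1))<.033)
    h=np.histogram(P[...,2][m],np.arange(.12,.152,.001)); print(n,h[0])
E
```

```text
t 24.25 tcp [ 0.4339 -0.1591  0.1498] yawY 104.39 xax [-0.0026  0.0012 -1.    ] q [-0.59  0.45  1.91 -0.    0.79 -2.42] F [-0.6   0.06 -3.09] gap 0.299
shift [0.0016 0.0007 0.0842] spin 0.09
side collar 425 x [-0.1001 -0.0651] y [-0.0278 -0.0185  0.0172] z [0.136  0.1444]
side body 365 x [-0.0963 -0.0698] y [-0.016  -0.0145  0.0003] z [0.1002 0.1242]
side hook 208 x [-0.0979 -0.0657] y [-0.0057 -0.004  -0.0009] z [0.038 0.079]
scene collar 206 x [-0.0994 -0.0645] y [-0.0237  0.0125  0.0256] z [0.1358 0.1444]
scene body 220 x [-0.0947 -0.0682] y [-0.0108  0.0112  0.0142] z [0.1001 0.1247]
scene hook 95 x [-0.0983 -0.0656] y [-0.002   0.0018  0.0045] z [0.0385 0.0793]
side3 [ 20  19  15  31 109  75   6   0   0   0   0   4   9  26  27  32  60 134
  72  12  11  17  15  11   7   4   6   8  18  14  14]
side_fk [ 17  12  12  16   9   2   0   0   0   0   0   0   0   1   6  22  22  27
  37 117 150  24  12  17  19   8   7   7   7   6  15]
scene3 [10 14 20 41 69 26 10  3  0  0  0  5 20 20 12 23 58 63 21  6 12 10  8  8
  7  4  8 10 15  5 14]
scene_fk [ 7 14  9  9  7  6  7  7  3  9  1  1  1  2  9 12 21 17 24 65 42 10  9  8
  6  9  9  6  7  6 10]
```

View pics/side_k.png

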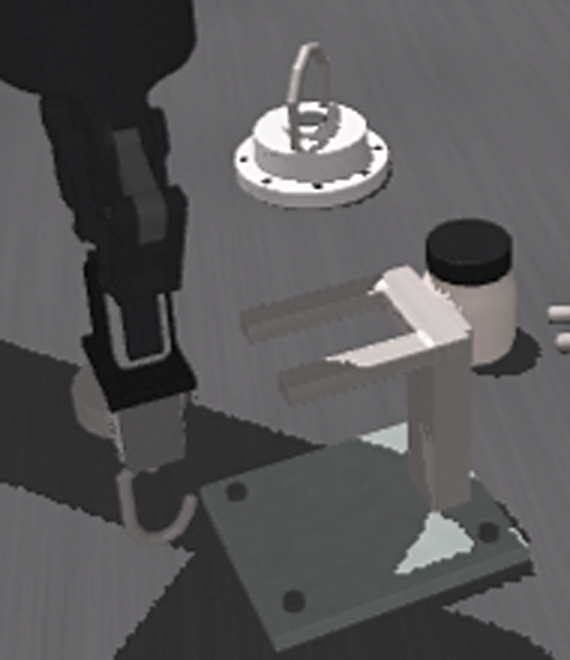

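>>> play_rows(
  series=[
    [0.0015, 0.001, 0.002, 0],
    [0.0015, 0.001, 0.008, 0],
    [0.0015, 0.001, 0.015, 0],
    [0.0015, 0.001, 0.022, 0],
    [0.0015, 0.001, 0.029, 0],
    [0.0015, 0.001, 0.036, 0],
    [0.0015, 0.001, 0.043, 0],
    [0.0015, 0.001, 0.05, 0],
    [0.0015, 0.001, 0.057, 0],
    [0.0015, 0.001, 0.064, 0],
    [0.0015, 0.001, 0.071, 0],
    [0.0015, 0.001, 0.078, 0],
    [0.0015, 0.001, 0.082, 0],
    [0.0015, 0.001, 0.0842, 0],
    [0.0015, 0.001, 0.0842, 0],
    [0.0015, 0.001, 0.0842, 0],
  ],
)

```text
t: 25.95
tcp_pos: [0.5149, -0.1371, 0.1482]
tool_rot: [-0.088, 0.703, 0.089, 0.701]
force: [-0.1, -0.4, -2.1]
finger_gap: 0.298
```

```bash
python3 fk.py l 0 .1405
```

```text
t 25.95 tcp [ 0.5149 -0.1371  0.1482] yawY 104.39 xax [-0.0029  0.0012 -1.    ] q [-0.47  0.52  1.74 -0.    0.88 -2.29] F [-0.08 -0.42 -2.06] gap 0.298
shift [ 0.0077 -0.0004  0.0003] spin 0.09
side collar 383 x [-0.0164  0.0186] y [-0.0263 -0.0162  0.021 ] z [0.1345 0.1426]
side body 122 x [-0.0218  0.0125] y [-0.0146 -0.0011  0.019 ] z [0.0983 0.123 ]
side hook 186 x [-0.0142  0.0175] y [-0.0044 -0.0025  0.001 ] z [0.0364 0.078 ]
scene collar 219 x [-0.0153  0.0191] y [-0.0216  0.0144  0.0268] z [0.1347 0.1425]
scene body 109 x [-0.0083  0.0233] y [-0.0178 -0.0021  0.0149] z [0.0985 0.1231]
scene hook 101 x [-0.0141  0.0183] y [-0.0002  0.0029  0.0051] z [0.0363 0.078 ]
```

View pics/side_l.png

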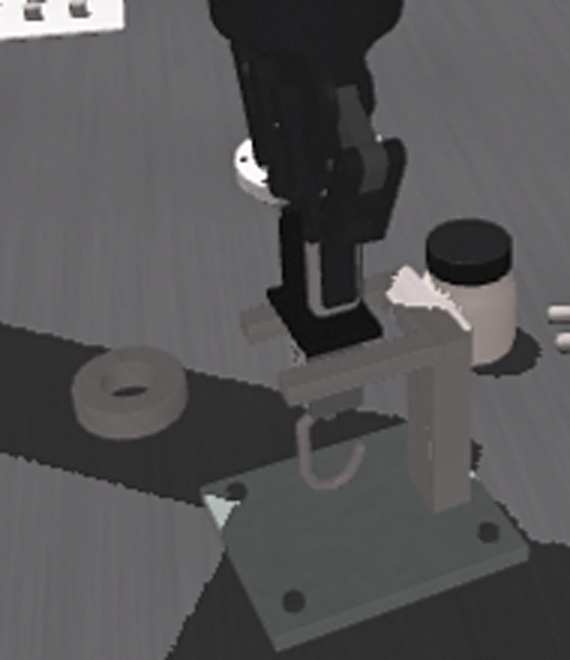

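The scale matches its original position to within 0.5 mm. I'll lower it onto the prongs.

>>> play_rows(
  series=[
    [0.002, 0, 0, 0],
    [0.004, 0, 0, 0],
    [0.0055, 0, 0, 0],
    [0.0065, 0, 0, 0],
    [0.0075, 0, 0, 0],
    [0.0082, 0, 0, 0],
    [0.0082, 0, 0, 0],
    [0.0082, 0, 0, 0],
  ],
)

```text
t: 26.85
tcp_pos: [0.5148, -0.1372, 0.1405]
tool_rot: [-0.088, 0.702, 0.089, 0.701]
force: [-1.5, 1.2, 3.5]
finger_gap: 0.299
```

```bash
python3 fk.py m 0 .1405
```

```text
t 26.85 tcp [ 0.5148 -0.1372  0.1405] yawY 104.38 xax [-0.0027  0.001  -1.    ] q [-0.47  0.54  1.75 -0.    0.86 -2.29] F [-1.51  1.19  3.54] gap 0.299
shift [ 0.     -0.0004  0.0004] spin 0.08
side collar 391 x [-0.0164  0.0184] y [-0.0265 -0.0164  0.0214] z [0.1266 0.135 ]
side body 117 x [-0.0128  0.0125] y [-0.015  -0.0132  0.0148] z [0.0908 0.1153]
side hook 183 x [-0.0143  0.0173] y [-0.0044 -0.0024  0.001 ] z [0.0291 0.0704]
scene collar 218 x [-0.0144  0.0193] y [-0.022   0.0149  0.0268] z [0.1267 0.1349]
scene body 69 x [-0.0094  0.0153] y [-0.015   0.0132  0.0154] z [0.0907 0.1152]
scene hook 94 x [-0.014   0.0173] y [-0.001   0.0029  0.0055] z [0.0295 0.0687]
```

>>> play_rows(
  series=[
    [0, 0, 0, 0],
    [0, 0, 0, 0],
    [0, 0, 0, 0],
    [0, 0, 0, 0],
    [0, 0, 0, 0],
    [0, 0, 0, 0],
  ],
  claw=75,
)

```text
t: 27.55
tcp_pos: [0.5148, -0.1372, 0.1404]
tool_rot: [-0.088, 0.702, 0.089, 0.701]
force: [-0.4, 0.5, -0.3]
finger_gap: 0.75
```

>>> play_rows(
  series=[
    [-0.008, 0, 0, 0],
    [-0.02, 0, 0, 0],
    [-0.04, 0, 0, 0],
    [-0.06, 0, 0, 0],
    [-0.08, 0, 0, 0],
    [-0.1, 0, 0, 0],
    [-0.12, 0, 0, 0],
    [-0.14, 0, 0, 0],
    [-0.15, 0, -0.02, 0],
    [-0.16, 0, -0.05, 0],
    [-0.16, 0, -0.07, 0],
    [-0.16, 0, -0.07, 0],
    [-0.16, 0, -0.07, 0],
  ],
)

```text
t: 28.85
tcp_pos: [0.4478, -0.1549, 0.3017]
tool_rot: [-0.088, 0.702, 0.088, 0.701]
force: [0.2, -0.3, 0.1]
finger_gap: 0.752
```

Run:
```python
from h import *
from station import snapshot
ex=np.array([np.cos(np.radians(14.3)),np.sin(np.radians(14.3))]);ey=np.array([-ex[1],ex[0]])
o=np.array([.5145,-.1362])
S=st();print(S["t"],S["tcp_pos"],S["force"],S["finger_gap"])
for n in ("side","scene"):
    s=snapshot(n);pickle.dump(s,open(n+"_z.pkl","wb"));cv2.imwrite(f"pics/{n}_z.png",s["image"])
    for t,s in (("0",ld(n+"0")),("z",s)):
        P=cloud(s)
        for nm,z0,z1 in (("collar",.1285,.1325),("hook",.03,.075),("grip",.14,.18)):
            m=(s["depth"]>0)&(P[...,2]>z0)&(P[...,2]<z1)&(np.hypot(P[...,0]-o[0],P[...,1]-o[1])<.035)
            Q=P[m];a=(Q[:,:2]-o)@ex;b=(Q[:,:2]-o)@ey
            print(n,t,nm,len(Q),"x",np.percentile(a,[2,98]).round(4),"y",np.percentile(b,[2,50,98]).round(4),"z",np.percentile(Q[:,2],[2,98]).round(4))
        c=np.array([.5518,.233]);r=np.hypot(*(P[...,:2]-c).transpose(2,0,1))
        m=(s["depth"]>0)&(P[...,2]>.033)&(P[...,2]<.0385)&(r<.06);print(n,t,"cover",cv2.minEnclosingCircle(P[m][:,:2].astype(np.float32)),np.median(P[...,2][m]))
```

```text
28.85 [ 0.44782364 -0.1549268   0.30166261] [ 0.21666161 -0.2614104   0.09349994] 0.7521018976495124
side 0 collar 298 x [-0.0163  0.0181] y [-0.0263 -0.0172  0.0216] z [0.1287 0.132 ]
side 0 hook 188 x [-0.0143  0.0173] y [-0.0049 -0.0028  0.0005] z [0.0304 0.0733]
side 0 grip 843 x [-0.0135  0.0152] y [-0.015  -0.0126  0.0088] z [0.1411 0.1765]
side 0 cover ((0.5518893599510193, 0.23253022134304047), 0.04244064912199974) 0.03605491981316887
side z collar 300 x [-0.0162  0.0183] y [-0.0266 -0.0173  0.0208] z [0.1289 0.1322]
side z hook 190 x [-0.014   0.0173] y [-0.0046 -0.0025  0.0006] z [0.0306 0.0724]
side z grip 840 x [-0.0135  0.015 ] y [-0.0149 -0.0125  0.0088] z [0.1411 0.1765]
side z cover ((0.5513263940811157, 0.2333240658044815), 0.04113587364554405) 0.03601633606366443
scene 0 collar 159 x [-0.0149  0.0187] y [-0.0227  0.0149  0.0261] z [0.1286 0.1321]
scene 0 hook 95 x [-0.0132  0.0182] y [-0.0007  0.0027  0.0053] z [0.0308 0.0708]
scene 0 grip 512 x [-0.0126  0.0164] y [-0.0105  0.011   0.0151] z [0.1409 0.1759]
scene 0 cover ((0.5510068535804749, 0.23381085693836212), 0.04095933958888054) 0.035654087274554075
scene z collar 163 x [-0.0155  0.0198] y [-0.022   0.0145  0.0267] z [0.1287 0.132 ]
scene z hook 96 x [-0.013   0.0183] y [-0.0002  0.0032  0.0055] z [0.0304 0.0699]
scene z grip 509 x [-0.0123  0.0164] y [-0.01    0.011   0.0155] z [0.1411 0.1761]
scene z cover ((0.5510033965110779, 0.23577043414115906), 0.040701624006032944) 0.035625145042012356
```

View pics/side_z.png

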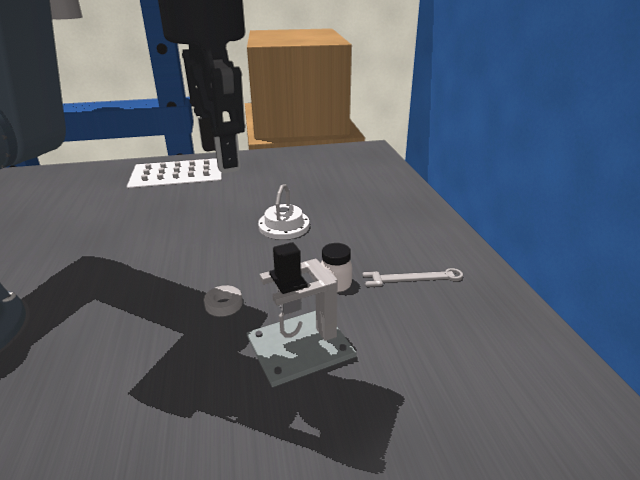

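View pics/scene_z.png

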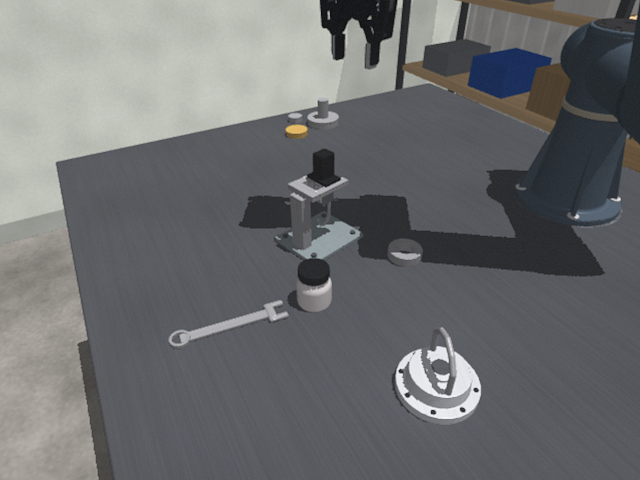

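The scale is back in its fork, the cover is standing at its place (scene pixel (437,385)), and nothing else has moved. Handing in.

```bash
python3 -c "
from station import manip
print(manip.sign_off())"
```

```text
the job is handed in; nothing more can be done
None
```

The job is done and handed in at about 29 s. I took the scale out of its fork and hooked the bail. The cover hung about 9 mm off the bench, held still for just over 2 s, or about 3 s counting the slow rise and lowering. I then lowered it, unhooked, and put the scale back on the prongs.

**Final checks:**
- **Scale:** it is within about 0.5 mm of where it started in the fork, in both camera views.
- **Cover:** it stands flat on the bench, about 1–2 mm from its starting point. The scene camera shows about 2 mm and the side camera about 1 mm, both within camera accuracy.
- **Bystanders:** the bearing ring, wrench and jar look unmoved in the pictures; I did not measure them.
- **Forces:** the load on the scale while the cover hung was about 2.6 N. The largest wrist reading I saw was about 6 N, while closing the gripper on the scale.

**One flaw:** closing the gripper pushed the scale about 3.6 mm sideways in its slot, just inside the 5 mm clearance. I re-centred it before sliding it out.

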